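# Clamp the bit can, pack the driver bits, screw the can shut

### The job

Tidy the screwdriving station: first screw the clamp knob beside the bit can down clockwise until it stops, then stand every long driver bit that is on the bench upright in the can, tip up. Next set the cover on the can's neck with its bar crosswise to the gaps in the thread, turn it back (counter-clockwise) until it drops into the thread, and screw it forward (clockwise) fully home. Leave the other things on the bench where they are.

Things in the scene. Friction and masses are not known exactly. Their poses are not given: they have to be found in the camera images.
- can: The bit can, an aluminium cup (outer diameter 66) on a steel base plate (170 x 110 x 10, reaching 55 towards its -x and 115 towards its +x) that is fixed to the bench; a strap clamp, 41 high, runs from the can towards +x under the clamp knob. Origin on the can's axis at bench level, z up. Outside its neck is a two-start right-hand thread, outer diameter 75.
- can_mouth (a point): centre of the can's mouth, on its axis at rim height, 110 above the bench; inner diameter 60; outer 66, tapering to 63 at the rim
- can_floor (a point): centre of the can's inner floor, 15 above the bench
- can_gap (a point): middle of one of the two gaps in the thread's upper rib, 36 out on the can's +x side; the other lies opposite. Each is 46 degrees wide. Elsewhere the rib's top is level, 101 above the bench, and the cover's lugs rest on it; once the lugs are over the gaps (cover's bar along the can's x axis, +-8 degrees) the cover drops 7 mm on to a lower rib.
- can_stop (a point): one of the two stops on the upper rib, a block to 107 above the bench, just counter-clockwise (seen from above) of each gap. It keeps a cover lying on the rib from being turned clockwise into the gap and ends a counter-clockwise turn over the gap; the cover must be turned counter-clockwise to drop in.
- can_thread (a point): on the can's axis at the height of the thread's level top, 101. Below it the lugs run between upper and lower rib with about 1.7 mm of play: clockwise turning lowers the dropped-in cover 12 mm per turn; after about 115 degrees its inner top meets the rim (home), and at about 143 degrees it comes against a hard stop.
- cover: The screw cover: round aluminium cap, 84 outer diameter, 24 high, inside 78 wide and 20 deep, 180 g, on top a black bar 50 long (cover's x), 14 wide, 27 high. Origin: centre of the skirt's underside, z up. Two lugs, 28 degrees wide, inside the skirt's foot at +x and -x, clear the neck by 1.5. Origin above the bench: 101 lying on the thread, 94 dropped in, 90 home. Starts right way up.
- cover_bar (a point): top centre of the cover's bar, 51 above the cover's origin
- bit1: A long driver bit, lying on the bench at the start: square steel shank 10 x 10, 72 long, then a thin round tip, 6 in diameter and 18 long; 90 in all, about 50 g. Local x runs along it towards the tip; the origin is at mid length on the underside (45 from either end, 5 off the long axis, which lies 5 up local z). May be absent.
- bit1_mid (a point): mid length of bit1, on its long axis
- bit2: another such bit, the same in all; may be absent
- bit2_mid (a point): mid length of bit2, on its long axis
- bit3: another such bit, the same in all; may be absent
- bit3_mid (a point): mid length of bit3, on its long axis
- bit4: another such bit, the same in all; may be absent
- bit4_mid (a point): mid length of bit4, on its long axis
- grease: bystander: white jar with black lid, 52 diameter, 75 high, origin under its centre
- bushing: bystander: black ring, 42 diameter, 24 high, origin under its centre
- bushing2: bystander: black ring, 42 diameter, 24 high, origin under its centre
- gauge: bystander: dark steel block 60 x 40 x 30, origin under its centre
- driver: bystander: screwdriver lying along its x
- spanner: bystander: spanner lying along its x
- clamp_knob (a joint): turn of the black captive clamp knob, which stands on the can's strap clamp, 90 from the can's axis on its +x side: rad, grows clockwise seen from above, 0 when loose (its bar then along the can's x axis), up to 2.8 at its stop, where it is tight. It starts between 0 and 0.5, sinks 4 mm per turn and turns with light friction.
- clamp_bar (a point): top centre of the clamp knob's bar, about 82 above the bench, on the knob's axis; its x runs along the bar, which is 40 long, 12 wide and 26 high above a disc of 36 diameter
Things that resemble listed ones, but are neither listed nor needed, are in the scene too. What is shaped like the cover but red is not meant. Leave any blue look-alike of the bit2 alone.

How it is judged:
On the way, in this order (a step that is already met when the one before it is completed fails the run):
1. the clamp knob is screwed down clockwise to its stop (past 2.5 rad) (value of joint clamp_knob above 2.5 rad), for 0.1 s.
2. every bit present stands in the can, tip up (horizontal distance between each of bit1_mid, bit2_mid, bit3_mid, bit4_mid and can below 0.028 m and angle between each of bit1, bit2, bit3, bit4's own x axis and vertical below 0.7 rad and z of bit1_mid in the frame of can between 0.03 and 0.082 m and z of bit2_mid in the frame of can between 0.03 and 0.082 m and z of bit3_mid in the frame of can between 0.03 and 0.082 m and z of bit4_mid in the frame of can between 0.03 and 0.082 m), for 0.2 s.
3. the cover rests on top of the thread, its bar crosswise (more than 45 degrees) to the line of the gaps (horizontal distance between cover and can below 0.004 m and angle between cover's own z axis and vertical below 0.12 rad and z of cover in the frame of can between 0.0985 and 0.1035 m and angle between the x axis of cover and the x axis of can, either way round above 0.785 rad), for 0.2 s.
4. the cover has been turned back and has dropped into the gaps of the thread (horizontal distance between cover and can below 0.004 m and angle between cover's own z axis and vertical below 0.12 rad and z of cover in the frame of can between 0.091 and 0.0965 m and angle between the x axis of cover and the x axis of can, either way round below 0.26 rad), for 0.1 s.
At the end, for the whole second after the job is handed in: Clamp knob past 2.5 rad; each bit stands in the can tip up, within 40 degrees of upright, its middle within 28 mm of the can's axis and 30 to 82 mm above the bench; cover home: centred within 3 mm, level within 4 degrees, at most 1.2 mm above home height; all at rest (all of step 2 and value of joint clamp_knob above 2.5 rad and horizontal distance between cover and can below 0.003 m and angle between cover's own z axis and vertical below 0.07 rad and z of cover in the frame of can below 0.0912 m and linear speed of each of bit1, bit2, bit3, bit4, cover below 0.02 m/s); the robot touches nothing.
It fails at once if a bystander (grease jar, bushings, gauge block, screwdriver or spanner) is pushed more than 4 cm from its place (distance of any of grease, bushing, bushing2, gauge, driver, spanner from where it was at the start of the episode above 0.04 m).
Of bit1, bit2, bit3, bit4 only 3 to 4 are there at a start; the rules pass over those that are not, and their reading is None.
At some moment in a run one of bit1, bit2, bit3, bit4, cover may be knocked a few centimetres aside while the robot is not near it.
Once in a run the grip may slacken for a moment while it holds something.
It also fails if it takes over 210 s, if anything falls off the work surface, if the arm or the gripper's body presses on something with over 40 N, if the wrist force passes 120 N, or if a joint passes its speed limit or range.

### The arm

A 6-joint arm with a two-finger parallel gripper is mounted at the origin on the work surface. World frame = base frame: x ahead of the robot, y to its left, z up, the work surface at z = 0. Lengths are in m, angles in rad, forces in N, time in s.
With the tool pointing down it reaches from about 0.275 to 0.725 m from the base axis. Payload 5.6 kg.
Tool frame: the origin (TCP) lies midway between the tips of the shut fingers; the grasp point (between the pads) lies 19 mm behind it; z points along the fingers, y is the line along which they close (so a half turn about z gives the same grasp; the last joint's range is limited). The gripper opens to 85 mm and grips with 20 to 120 N. Pads are 22 mm wide; open, the fingers measure 114 mm over their backs; the gripper's body (76 mm by 85 mm) begins 54 mm behind the grasp point. The pads swing forward as they close: fully open they stand 13 mm farther back than shut.
Start: joints at [-1.04, 0.255, 0.108, 0, -1.424, -0.285], TCP at [0.134, -0.533, 0.231] pointing down, gripper open.
Joint ranges: [-2.95, 2.95], [-1.21, 1.97], [-1.09, 1.5], [-2.87, 1.71], [-2.94, -0.07], [-3.05, 3.05]. Speed limits (rad/s): [2.57, 2.57, 3.14, 3.14, 3.14, 3.14].

### API

Orientations are given as a 3x3 rotation matrix whose columns are the frame's x, y, z axes.
In Python, from workcell import robot gives the robot as it stands.
- The arm moves only by the tool apply_moves, never from a script. Its argument "commands" is a list of rows, each an object with "grip": the closure, from -1 (fully open) to 1 (shut); "xyz": the shift along the tool's x, y, z in m, a list of three; "turn": the turn about the tool's z in degrees. In form: [{"grip": grip, "xyz": [x, y, z], "turn": turn}, ...]. A call has 1 to 20 rows; each row is the pose to reach, as a shift and turn from the pose commanded when the call began, along the tool's axes at that moment; what a row does not reach only later rows make up. A row lasts 1/10 s, in which the tool goes at most 50 mm and 8.59 degrees, less where a joint would pass 70% of its speed; a pose out of reach is approached as far as the arm can. A call with a gripper value outside its range is refused whole. The fingers move at their own pace and stop on an object; the grip force is fixed at half the most. Time passes only in rows, so rows that repeat a pose let the fingers close. It gives the time, the measured TCP pose, the force, the opening and the grip force at its end, in the units of the state.
- robot.sense(): the state, without advancing time (a new reading comes with each control period).
- robot.camera(name): name is "scene" or "top" or "wrist"; returns the picture (400x640x3 uint8, red, green, blue); there is no depth.
- robot.calibration(name): a dict with "fov_y" (degrees; the focal length in pixels is half the picture's height over the tangent of half this angle, whatever the lens; pixels are square), "cx", "cy" (the principal point, pixels), "k1" (the pictures are not rectified: a ray, as slopes to the right and down, at radius r is drawn at 1 + k1 r^2 times it, then the intrinsics apply), "world_from_camera" (4x4, takes a point from camera to world coordinates); the wrist camera has in their place "hand_eye" (4x4, takes a point from camera to tool coordinates, whose origin is the TCP and whose axes are the flange's). Camera axes: x right, y up, looking along -z (the intrinsics and any distortion apply to the point x, -y, -z); pixel columns grow to the right and rows downward; lengths in m; the calibration is good to about 2 mm. A picture is of the moment at which its call begins: read the wrist's pose just before it. calibration takes no time and is no camera call.
- robot.finish_job(): hands the job in; it is judged then, once.
The state is a dict: "t": time; "q": joint angles; "joint_velocities": joint speeds; "joint_efforts": joint torques, N m; "tool_pos": TCP position; "tool_rot": TCP orientation; "wrist_force": force on the tool from outside, world axes, zero at the start; "ft_torque": the same for the moment, N m; "opening": finger opening in m; "gripper_force": force on a finger pad.
Only numpy, scipy, OpenCV 4.12 (cv2) and the standard library are available. Lean on these libraries where they do the work, as an engineer would, in place of code of your own. Each camera call takes 0.05 s, during which the arm holds its last target. There are 200 camera calls.

## Working session

There is one attempt and no reset: what is moved stays moved. The work goes in short steps, Python scripts to look and compute and a tool call to move; the robot and the scene stay as the last step left them, time stands still between calls to the robot, and variables do not carry over. Pictures are saved under pics/ and viewed, at most 14 in all, crops included, and the job is handed in when it is done.

Besides the shell and the picture viewer there is one more tool, called after "Call:" as name(argument=value, ...) on one line, values as JSON. apply_moves: Moves the arm, as the interface text tells. Its arguments: {"type":"object","properties":{"commands":{"type":"array"}},"required":["commands"]}

```bash
ls; mkdir -p pics
cat > h.py <<'E'
import numpy as np, cv2
from workcell import robot
def cal(name):
    c=robot.calibration(name); f=200/np.tan(np.radians(c["fov_y"])/2)
    if name=="wrist":
        s=robot.sense(); T=np.eye(4);T[:3,:3]=np.array(s["tool_rot"]);T[:3,3]=s["tool_pos"]
        W=T@np.array(c["hand_eye"])
    else: W=np.array(c["world_from_camera"])
    return dict(f=f,cx=c["cx"],cy=c["cy"],k=c["k1"],W=W)
def ray(C,u,v):
    K=np.array([[C["f"],0,C["cx"]],[0,C["f"],C["cy"]],[0,0,1.]])
    p=cv2.undistortPoints(np.array([[[u,v]]],float),K,np.array([C["k"],0,0,0,0.]))[0,0]
    d=C["W"][:3,:3]@np.array([p[0],-p[1],-1]); return C["W"][:3,3],d
def at(C,u,v,z):
    o,d=ray(C,u,v); return o+d*(z-o[2])/d[2]
def proj(C,P):
    q=np.linalg.inv(C["W"])@np.append(P,1); a,b=q[0]/-q[2],-q[1]/-q[2]
    s=1+C["k"]*(a*a+b*b); return np.array([C["cx"]+C["f"]*a*s,C["cy"]+C["f"]*b*s])
def snap(name,fn=None):
    C=cal(name); im=np.array(robot.camera(name))[:,:,::-1].copy()
    if fn: cv2.imwrite("pics/"+fn,im)
    return C,im
E
python3 - <<'E'
from h import *
for n in ("top","scene"):
    C,im=snap(n,n+"0.png"); print(n,C["f"],C["cx"],C["cy"],C["k"],C["W"].round(3).tolist())
c=robot.calibration("wrist");print(c)
print(robot.sense())
im=cv2.imread("pics/top0.png");cv2.imwrite("pics/top0b.png",cv2.resize(im,(800,500)))
E
```

```text
pics
top 488.4383846164703 323.1841421371903 203.69290867914359 -0.020351578202370994 [[-0.038, 0.979, -0.199, 0.343], [-0.999, -0.038, 0.007, 0.041], [-0.0, 0.199, 0.98, 1.301], [0.0, 0.0, 0.0, 1.0]]
scene 408.4916748049057 324.3206565700039 199.44683143353137 0.015904903784374255 [[0.388, -0.773, 0.502, 1.071], [0.922, 0.319, -0.222, -0.19], [0.012, 0.549, 0.836, 0.922], [0.0, 0.0, 0.0, 1.0]]
{'fov_y': 64.55183887234196, 'cx': 315.9348607021886, 'cy': 201.28820922489294, 'k1': -0.01808264539939834, 'hand_eye': array([[ 3.65154839e-04,  9.66369443e-01,  2.57157476e-01,
         6.44329460e-02],
       [ 9.99999737e-01, -1.91798151e-04, -6.99209190e-04,
         1.27305503e-04],
       [-6.26372067e-04,  2.57157663e-01, -9.66369259e-01,
        -1.43232077e-01],
       [ 0.00000000e+00,  0.00000000e+00,  0.00000000e+00,
         1.00000000e+00]])}
{'t': 0.1, 'q': array([-1.04041298e+00,  2.55682311e-01,  1.07129097e-01, -4.07096334e-04,
       -1.42391954e+00, -2.84637917e-01]), 'joint_velocities': array([ 0.00137491, -0.00069257,  0.00199784,  0.00220352,  0.00028793,
        0.0004268 ]), 'joint_efforts': array([-1.32466801e-03, -3.87605810e+01,  2.38475597e+01,  5.37788406e+00,
       -3.75521355e-03, -1.28962910e-05]), 'tool_pos': array([ 0.13376001, -0.53302327,  0.23048954]), 'tool_rot': array([[-9.69970799e-01, -2.43220884e-01, -5.00652836e-04],
       [-2.43221384e-01,  9.69969400e-01,  1.64981647e-03],
       [ 8.43481117e-05,  1.72204327e-03, -9.99998514e-01]]), 'wrist_force': array([-0.40336109,  0.54289227, -0.67580396]), 'ft_torque': array([-0.05270396,  0.02520321, -0.00228085]), 'gripper_force': 0.0, 'opening': 0.08497503795414242}
```

View pics/top0.png

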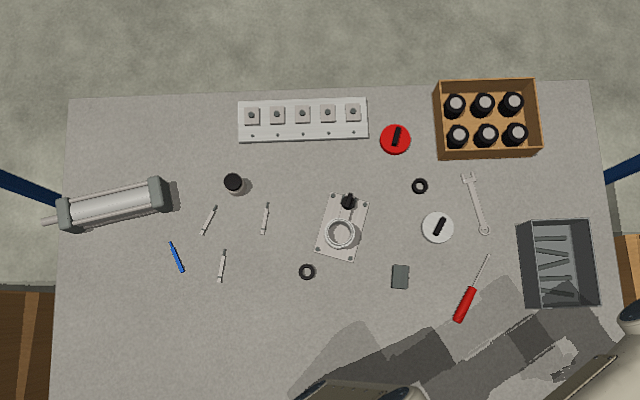

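View pics/scene0.png

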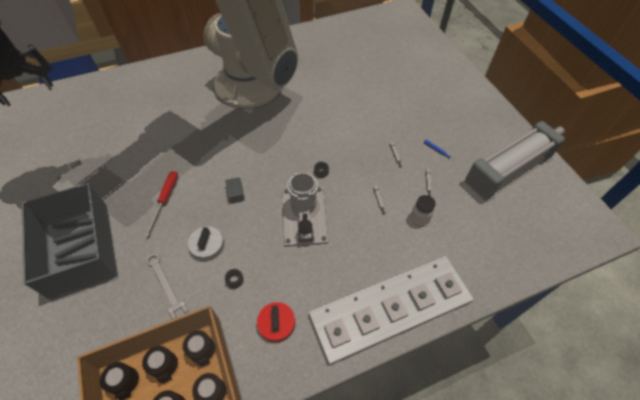

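The top view shows three silver bits at about (209,219), (264,217) and (222,265), with the blue look-alike at (177,257). The can is at (340,234), the knob at (349,200) and the white cover at (437,228). The scene view shows no fourth bit on the bench.

Run:
```python
from h import *
C=cal("top"); im=cv2.imread("pics/top0.png")
cy=at(C,340,232,.11); kn=at(C,349,197,.082); cv=at(C,440,221,.051)
print("can",cy.round(3),"knob",kn.round(3),"d",np.linalg.norm((cy-kn)[:2]),"cover",cv.round(3))
g=cv2.cvtColor(im,cv2.COLOR_BGR2GRAY)
for u,v in [(209,219),(264,217),(222,265)]:
    w=g[v-28:v+28,u-22:u+22]; m=(w>np.median(w)+22).astype(np.uint8)
    n,l,st,ce=cv2.connectedComponentsWithStats(m)
    for i in range(1,n):
        if st[i,4]>15:
            ys,xs=np.where(l==i); P=np.array([at(C,x+u-22,y+v-28,.008)[:2] for x,y in zip(xs,ys)])
            c,sz,a=cv2.minAreaRect((P*1000).astype(np.float32)); print((u,v),len(xs),np.round(c),np.round(sz),round(a))
x=cv2.resize(im[150:300,150:300],(600,600),interpolation=cv2.INTER_CUBIC); cv2.imwrite("pics/c1.png",x)
for k,(u,v) in dict(grease=(233,183),bush=(307,271),bush2=(419,185),gauge=(400,276)).items(): print(k,at(C,u,v,.02).round(3))
```

```text
can [ 0.512 -0.007  0.11 ] knob [ 0.606 -0.035  0.082] d 0.09733612526656973 cover [ 0.54  -0.27   0.051]
(209, 219) 56 [575. 342.] [ 7. 52.] 64
(264, 217) 28 [567. 191.] [ 8. 38.] 80
(222, 265) 64 [450. 307.] [ 8. 51.] 80
grease [0.67  0.273 0.02 ]
bush [0.426 0.08  0.02 ]
bush2 [ 0.645 -0.229  0.02 ]
gauge [ 0.404 -0.161  0.02 ]
```

View pics/c1.png

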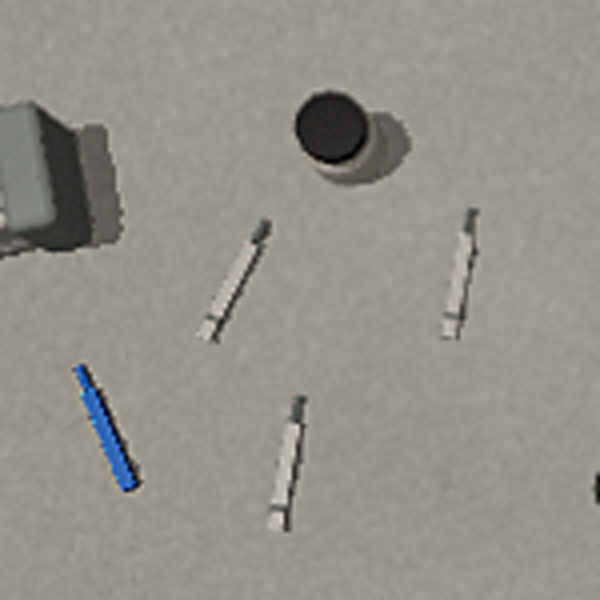

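The crop shows all three bits with their dark tips pointing up the image, which is world +x. The blue look-alike sits at lower left. I'll set out for the knob and can and look from close by.

```bash
cat >> h.py <<'E'
def plan(x,y,z,yaw=None):
    """shift in tool axes and turn to reach world x,y,z and tool-x yaw (deg)"""
    s=robot.sense(); R=np.array(s["tool_rot"]); d=R.T@(np.array([x,y,z])-s["tool_pos"])
    y0=np.degrees(np.arctan2(R[1,0],R[0,0])); t=0 if yaw is None else (y0-yaw+180)%360-180
    if yaw is not None:
        q6=np.degrees(s["q"][5])-t-np.degrees(np.arctan2(y,x)-s["q"][0])
        if abs(q6)>174: t+=360*(1 if q6>0 else -1)
        print("q6 end",round(np.degrees(s["q"][5])-t-np.degrees(np.arctan2(y,x)-s["q"][0])),end=" ")
    print("yaw0",round(y0,1),"xyz",d.round(4).tolist(),"turn",round(t,1),"rows>=",int(max(np.ceil(np.linalg.norm(d)/.05),np.ceil(abs(t)/8.59))))
E
python3 -c "
from h import *
plan(.55,-.02,.25,-30)"
```

```text
q6 end 62 yaw0 -165.9 xyz [-0.5285, 0.3964, -0.0189] turn -135.9 rows>= 16
```

Call:
apply_moves(commands=[{"grip":-1,"xyz":[-0.528,0.396,-0.019],"turn":-136},{"grip":-1,"xyz":[-0.528,0.396,-0.019],"turn":-136},{"grip":-1,"xyz":[-0.528,0.396,-0.019],"turn":-136},{"grip":-1,"xyz":[-0.528,0.396,-0.019],"turn":-136},{"grip":-1,"xyz":[-0.528,0.396,-0.019],"turn":-136},{"grip":-1,"xyz":[-0.528,0.396,-0.019],"turn":-136},{"grip":-1,"xyz":[-0.528,0.396,-0.019],"turn":-136},{"grip":-1,"xyz":[-0.528,0.396,-0.019],"turn":-136},{"grip":-1,"xyz":[-0.528,0.396,-0.019],"turn":-136},{"grip":-1,"xyz":[-0.528,0.396,-0.019],"turn":-136},{"grip":-1,"xyz":[-0.528,0.396,-0.019],"turn":-136},{"grip":-1,"xyz":[-0.528,0.396,-0.019],"turn":-136},{"grip":-1,"xyz":[-0.528,0.396,-0.019],"turn":-136},{"grip":-1,"xyz":[-0.528,0.396,-0.019],"turn":-136},{"grip":-1,"xyz":[-0.528,0.396,-0.019],"turn":-136},{"grip":-1,"xyz":[-0.528,0.396,-0.019],"turn":-136},{"grip":-1,"xyz":[-0.528,0.396,-0.019],"turn":-136},{"grip":-1,"xyz":[-0.528,0.396,-0.019],"turn":-136}])

```text
t: 1.9
tool_pos: [0.5494, -0.0209, 0.2499]
tool_rot: [[0.865, -0.502, -0.001], [-0.502, -0.865, -0.0], [-0.001, 0.0, -1.0]]
wrist_force: [0.4, 0.5, 0.3]
opening: 0.0853
gripper_force: 0.0
```

```bash
python3 -c "
from h import *
s=robot.sense();print(s['t'],s['tool_pos'],s['q'])
snap('wrist','w1.png')"
```

```text
1.9 [ 0.549426   -0.02091211  0.24994889] [ 2.46511902e-01  2.50821121e-01  1.49506005e-01 -1.32123136e-04
 -1.47021736e+00  7.98722308e-01]
```

View pics/w1.png

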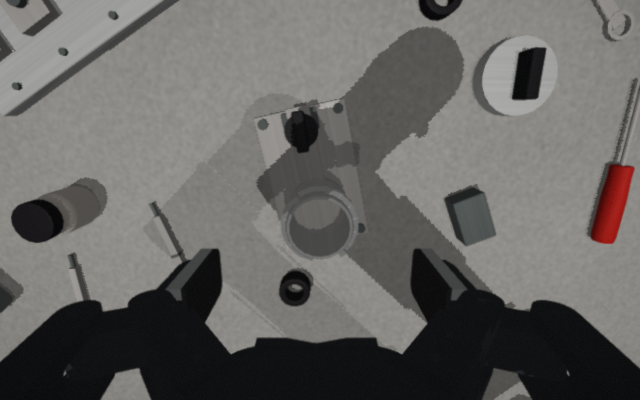

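The wrist view shows the can mouth near (319,224), the knob near (302,130) and the cover near (518,77). I'll measure these on an enlarged crop.

```bash
cat > m.py <<'E'
from h import *
E
python3 - <<'E'
from h import *
C=cal("wrist"); im=cv2.imread("pics/w1.png")
can=at(C,319,222,.11); kn=at(C,302,118,.082)
print("can",can.round(4),"knob",kn.round(4),np.linalg.norm((can-kn)[:2]))
a=im[90:270,240:400]; cv2.imwrite("pics/c2.png",cv2.convertScaleAbs(cv2.resize(a,(533,600),interpolation=cv2.INTER_CUBIC),alpha=1.7))
E
```

```text
can [ 0.5217 -0.0077  0.11  ] knob [ 0.6118 -0.0412  0.082 ] 0.09616076282903799
```

View pics/c2.png

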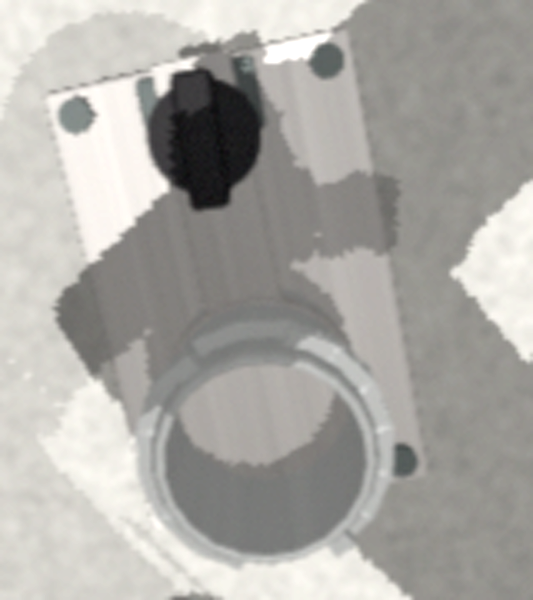

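Mouth inner ring is centred at about (319.8,227) in the full picture. The knob bar's top centre is near (300.6,131.7), and the bar leans about 7° left of image up.

Run:
```python
from h import *
C=cal("wrist")
f=lambda x,y,z:at(C,240+x/3.333,90+y/3.333,z)
can=f(266,457,.11); kn=f(202,139,.082); b0,b1=f(210,205,.082),f(193,72,.082)
ang=lambda d:np.degrees(np.arctan2(d[1],d[0]))
print("can",can.round(4),"knob",kn.round(4),np.linalg.norm((can-kn)[:2]),"axis",ang(kn-can),"bar",ang(b1-b0),np.linalg.norm(b1-b0))
p=f(345,30,.01)-f(420,470,.01);print("plate",ang(p),np.linalg.norm(p), "mouth dia",f(370,457,.11)-f(160,457,.11))
plan(kn[0],kn[1],.11,ang(b1-b0))
```

```text
can [ 0.5168 -0.0058  0.11  ] knob [ 0.6015 -0.0336  0.082 ] 0.08904649841066961 axis -18.15233422212255 bar -23.33779867005867 0.03786381449429938
plate -18.713525242500264 0.1652196603335329 mouth dia [-0.0299264  -0.05164633  0.        ]
q6 end 70 yaw0 -30.1 xyz [0.0514, -0.0153, 0.1401] turn -6.8 rows>= 3
```

Call:
apply_moves(commands=[{"grip":0,"xyz":[0.051,-0.015,0.03],"turn":-7},{"grip":0,"xyz":[0.051,-0.015,0.08],"turn":-7},{"grip":0,"xyz":[0.051,-0.015,0.12],"turn":-7},{"grip":0,"xyz":[0.051,-0.015,0.15],"turn":-7},{"grip":0,"xyz":[0.051,-0.015,0.17],"turn":-7},{"grip":0,"xyz":[0.051,-0.015,0.185],"turn":-7},{"grip":0,"xyz":[0.051,-0.015,0.185],"turn":-7},{"grip":1,"xyz":[0.051,-0.015,0.185],"turn":-7},{"grip":1,"xyz":[0.051,-0.015,0.185],"turn":-7},{"grip":1,"xyz":[0.051,-0.015,0.185],"turn":-7},{"grip":1,"xyz":[0.051,-0.015,0.185],"turn":-7},{"grip":1,"xyz":[0.051,-0.015,0.185],"turn":-7},{"grip":1,"xyz":[0.051,-0.015,0.185],"turn":-7}])

```text
t: 3.25
tool_pos: [0.6022, -0.0333, 0.0667]
tool_rot: [[0.921, -0.389, 0.003], [-0.389, -0.921, -0.0], [0.002, -0.001, -1.0]]
wrist_force: [-0.4, 0.8, 6.4]
opening: 0.0101
gripper_force: 62.1
```

Call:
apply_moves(commands=[{"grip":1,"xyz":[0,0,0],"turn":8},{"grip":1,"xyz":[0,0,0],"turn":16},{"grip":1,"xyz":[0,0,0],"turn":24},{"grip":1,"xyz":[0,0,0],"turn":32},{"grip":1,"xyz":[0,0,0],"turn":40},{"grip":1,"xyz":[0,0,0],"turn":48},{"grip":1,"xyz":[0,0,0],"turn":56},{"grip":1,"xyz":[0,0,0],"turn":64},{"grip":1,"xyz":[0,0,0.001],"turn":72},{"grip":1,"xyz":[0,0,0.001],"turn":80},{"grip":1,"xyz":[0,0,0.001],"turn":88},{"grip":1,"xyz":[0,0,0.001],"turn":96},{"grip":1,"xyz":[0,0,0.001],"turn":104},{"grip":1,"xyz":[0,0,0.001],"turn":112},{"grip":1,"xyz":[0,0,0.001],"turn":120},{"grip":1,"xyz":[0,0,0.001],"turn":128}])

```text
t: 4.85
tool_pos: [0.6012, -0.0334, 0.0653]
tool_rot: [[-0.877, -0.481, 0.0], [-0.481, 0.877, -0.0], [-0.0, -0.0, -1.0]]
wrist_force: [-2.2, -0.0, 6.0]
opening: 0.0105
gripper_force: 62.2
```

Call:
apply_moves(commands=[{"grip":1,"xyz":[0,0,0],"turn":7},{"grip":1,"xyz":[0,0,0],"turn":14},{"grip":1,"xyz":[0,0,0],"turn":20},{"grip":1,"xyz":[0,0,0],"turn":26},{"grip":1,"xyz":[0,0,0],"turn":30},{"grip":1,"xyz":[0,0,0],"turn":30},{"grip":1,"xyz":[0,0,0],"turn":30}])

```text
t: 5.55
tool_pos: [0.6012, -0.0331, 0.065]
tool_rot: [[-1.0, 0.013, 0.0], [0.013, 1.0, 0.0], [-0.0, 0.0, -1.0]]
wrist_force: [-2.3, 1.5, 6.5]
opening: 0.0102
gripper_force: 62.5
```

```bash
python3 -c "
from h import *
s=robot.sense();print(s['ft_torque'],s['wrist_force'],s['q'][5],s['opening']);plan(.6022,-.0333,.2,-90)"
```

```text
[0.54772044 1.03539925 0.43619627] [-2.29707326  1.51881074  6.51857313] -1.7885352058571566 0.010247623238960054
q6 end 3 yaw0 179.2 xyz [-0.0011, -0.0002, -0.135] turn -90.8 rows>= 11
```

Call:
apply_moves(commands=[{"grip":1,"xyz":[0,0,0],"turn":3},{"grip":1,"xyz":[0,0,0],"turn":6},{"grip":1,"xyz":[0,0,0],"turn":6}])

```text
t: 5.85
tool_pos: [0.6012, -0.0331, 0.065]
tool_rot: [[-0.993, 0.117, 0.0], [0.117, 0.993, -0.001], [-0.0, -0.001, -1.0]]
wrist_force: [-2.6, 1.1, 5.6]
opening: 0.0102
gripper_force: 79.5
```

```bash
python3 -c "
from h import *
s=robot.sense();print(s['ft_torque'],s['wrist_force'],s['q'][5],s['opening']);plan(.6022,-.0333,.2,-90)"
```

```text
[0.50689716 1.0893477  1.54235112] [-2.61417529  1.07431622  5.63507781] -1.892829693956805 0.010194608772837262
q6 end 3 yaw0 173.3 xyz [-0.001, -0.0002, -0.135] turn -96.7 rows>= 12
```

The torque has risen to 1.5 N m, so the knob is at its stop. I'll release, rise, and go over to the bits.

Call:
apply_moves(commands=[{"grip":0,"xyz":[0,0,0],"turn":0},{"grip":0,"xyz":[0,0,0],"turn":0},{"grip":0,"xyz":[0,0,0],"turn":0},{"grip":0,"xyz":[0,0,-0.03],"turn":0},{"grip":0,"xyz":[0,0,-0.08],"turn":0},{"grip":0,"xyz":[0,0,-0.13],"turn":0},{"grip":0,"xyz":[0,0,-0.185],"turn":0}])

```text
t: 6.55
tool_pos: [0.6008, -0.0336, 0.246]
tool_rot: [[-0.993, 0.121, -0.001], [0.121, 0.993, -0.0], [0.001, -0.0, -1.0]]
wrist_force: [0.9, 0.2, 0.3]
opening: 0.0425
gripper_force: 0.0
```

Run:
```python
from h import *
C=cal("top")
f=lambda x,y:at(C,150+x/4,150+y/4,.005)
for a,b in [((205,335),(267,222)),((450,335),(472,210)),((278,525),(300,398))]:
    A,B=f(*a),f(*b); d=B-A; print(A.round(3),B.round(3),np.linalg.norm(d).round(3),np.degrees(np.arctan2(d[1],d[0])).round(1))
plan(.52,.26,.27,-12)
```

```text
[0.537 0.361 0.005] [0.612 0.319 0.005] 0.086 -28.6
[0.531 0.196 0.005] [0.615 0.18  0.005] 0.086 -10.7
[0.409 0.311 0.005] [0.492 0.297 0.005] 0.084 -9.8
q6 end 51 yaw0 173.1 xyz [0.1156, 0.2817, -0.0239] turn -174.9 rows>= 21
```

Call:
apply_moves(commands=[{"grip":0,"xyz":[0.116,0.282,-0.024],"turn":-171},{"grip":0,"xyz":[0.116,0.282,-0.024],"turn":-171},{"grip":0,"xyz":[0.116,0.282,-0.024],"turn":-171},{"grip":0,"xyz":[0.116,0.282,-0.024],"turn":-171},{"grip":0,"xyz":[0.116,0.282,-0.024],"turn":-171},{"grip":0,"xyz":[0.116,0.282,-0.024],"turn":-171},{"grip":0,"xyz":[0.116,0.282,-0.024],"turn":-171},{"grip":0,"xyz":[0.116,0.282,-0.024],"turn":-171},{"grip":0,"xyz":[0.116,0.282,-0.024],"turn":-171},{"grip":0,"xyz":[0.116,0.282,-0.024],"turn":-171},{"grip":0,"xyz":[0.116,0.282,-0.024],"turn":-171},{"grip":0,"xyz":[0.116,0.282,-0.024],"turn":-171},{"grip":0,"xyz":[0.116,0.282,-0.024],"turn":-171},{"grip":0,"xyz":[0.116,0.282,-0.024],"turn":-171},{"grip":0,"xyz":[0.116,0.282,-0.024],"turn":-171},{"grip":0,"xyz":[0.116,0.282,-0.024],"turn":-171},{"grip":0,"xyz":[0.116,0.282,-0.024],"turn":-171},{"grip":0,"xyz":[0.116,0.282,-0.024],"turn":-171},{"grip":0,"xyz":[0.116,0.282,-0.024],"turn":-171},{"grip":0,"xyz":[0.116,0.282,-0.024],"turn":-171}])

```text
t: 8.55
tool_pos: [0.52, 0.2605, 0.2679]
tool_rot: [[0.963, -0.269, -0.001], [-0.269, -0.963, -0.0], [-0.001, 0.0, -1.0]]
wrist_force: [0.5, -0.4, -0.2]
opening: 0.0427
gripper_force: 0.0
```

```bash
cat >> h.py <<'E'
def bits(C,im,pr=True):
    """elongated pieces brighter/lower-saturation than bench: print centre,size,yaw in mm on z=8mm"""
    hsv=cv2.cvtColor(im,cv2.COLOR_BGR2HSV); g=cv2.medianBlur(im,3).max(2).astype(int)
    bg=cv2.medianBlur(im.max(2),71).astype(int)
    m=((np.abs(g-bg)>14)&(hsv[:,:,1]<110)).astype(np.uint8)
    m=cv2.morphologyEx(m,cv2.MORPH_CLOSE,np.ones((5,5)))
    n,l,st,ce=cv2.connectedComponentsWithStats(m); out=[]
    for i in range(1,n):
        if 150<st[i,4]<4000:
            ys,xs=np.where(l==i); P=np.array([at(C,x,y,.008)[:2]*1000 for x,y in zip(xs,ys)],np.float32)
            c,sz,a=cv2.minAreaRect(P); L,w=max(sz),min(sz)
            if 45<L<110 and w<28:
                b=cv2.boxPoints((c,sz,a)); d=b[1]-b[0] if np.linalg.norm(b[1]-b[0])>np.linalg.norm(b[2]-b[1]) else b[2]-b[1]
                y=np.degrees(np.arctan2(d[1],d[0])); y=(y+90)%180-90
                print("pix",ce[i].round(),"c",np.round(c,1),"L",round(L,1),"w",round(w,1),"yaw",round(y,1))
E
python3 -c "
from h import *
C,im=snap('wrist','w2.png'); print(robot.sense()['tool_pos']); bits(C,im)"
```

```text
[0.52005617 0.26045485 0.26789329]
pix [243. 143.] c [578.1 340.1] L 91.5 w 15.2 yaw -28.2
pix [634. 171.] c [ 407.6 -138.7] L 68.9 w 16.1 yaw -0.7
pix [208. 224.] c [485.6 420.4] L 88.6 w 7.2 yaw 25.1
pix [147. 344.] c [332.5 580. ] L 54.0 w 18.4 yaw -62.6
pix [485. 344.] c [193.8  85. ] L 54.5 w 17.2 yaw 29.4
```

View pics/w2.png

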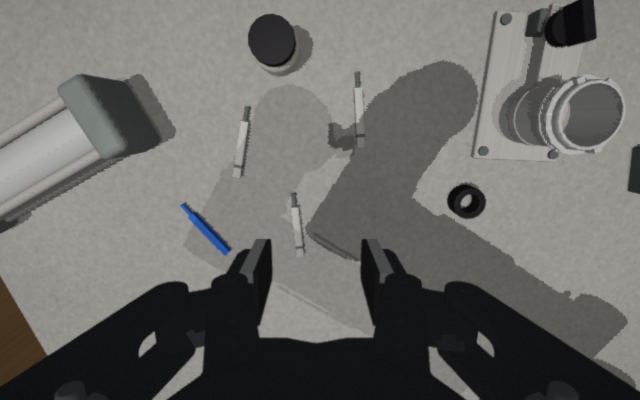

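Tips again point up the image. Heel to tip: A (238,177)→(247,107), B (362,147)→(357,72), C (300,254)→(293,193).

Run:
```python
from h import *
C=cal("wrist")
for a,b in [((238,177),(247,107)),((362,147),(357,72)),((300,254),(293,193))]:
    A,B=at(C,*a,.006),at(C,*b,.005); d=B-A; u=d/np.linalg.norm(d); yaw=np.degrees(np.arctan2(d[1],d[0]))
    print(A.round(4),B.round(4),np.linalg.norm(d).round(3),yaw.round(1),"mid",((A+B)/2).round(4))
    s=(A+B)/2+u*.012; plan(s[0],s[1],.05,yaw)
```

```text
[0.5367 0.3613 0.006 ] [0.6167 0.3226 0.005 ] 0.089 -25.8 mid [0.5767 0.3419 0.0055]
q6 end 34 yaw0 -15.2 xyz [0.0452, -0.0914, 0.2178] turn 10.6 rows>= 5
[0.532  0.1971 0.006 ] [0.6204 0.1825 0.005 ] 0.09 -9.4 mid [0.5762 0.1898 0.0055]
q6 end 63 yaw0 -15.2 xyz [0.0848, 0.0521, 0.2179] turn -5.8 rows>= 5
[0.4113 0.3133 0.006 ] [0.4972 0.2984 0.005 ] 0.087 -9.9 mid [0.4542 0.3059 0.0055]
q6 end 47 yaw0 -15.2 xyz [-0.0634, -0.0277, 0.2179] turn -5.4 rows>= 5
```

Call:
apply_moves(commands=[{"grip":0,"xyz":[0.085,0.052,0.05],"turn":-6},{"grip":0,"xyz":[0.085,0.052,0.1],"turn":-6},{"grip":0,"xyz":[0.085,0.052,0.15],"turn":-6},{"grip":0,"xyz":[0.085,0.052,0.2],"turn":-6},{"grip":0,"xyz":[0.085,0.052,0.24],"turn":-6},{"grip":0,"xyz":[0.085,0.052,0.255],"turn":-6},{"grip":0,"xyz":[0.085,0.052,0.264],"turn":-6},{"grip":0,"xyz":[0.085,0.052,0.264],"turn":-6},{"grip":1,"xyz":[0.085,0.052,0.264],"turn":-6},{"grip":1,"xyz":[0.085,0.052,0.264],"turn":-6},{"grip":1,"xyz":[0.085,0.052,0.264],"turn":-6},{"grip":1,"xyz":[0.085,0.052,0.264],"turn":-6},{"grip":1,"xyz":[0.085,0.052,0.264],"turn":-6},{"grip":1,"xyz":[0.085,0.052,0.264],"turn":-6}])

```text
t: 10.0
tool_pos: [0.5894, 0.1884, 0.0073]
tool_rot: [[0.985, -0.172, 0.005], [-0.172, -0.985, 0.002], [0.004, -0.003, -1.0]]
wrist_force: [-0.8, 0.2, 6.2]
opening: 0.0067
gripper_force: 58.8
```

Call:
apply_moves(commands=[{"grip":1,"xyz":[0,0,-0.01],"turn":0},{"grip":1,"xyz":[0,0,-0.04],"turn":0},{"grip":1,"xyz":[0,0,-0.08],"turn":0},{"grip":1,"xyz":[0,0,-0.13],"turn":0},{"grip":1,"xyz":[0,0,-0.18],"turn":0},{"grip":1,"xyz":[0,0,-0.18],"turn":0}])

```text
t: 10.6
tool_pos: [0.5915, 0.1883, 0.1946]
tool_rot: [[0.985, -0.172, 0.016], [-0.172, -0.985, 0.006], [0.015, -0.009, -1.0]]
wrist_force: [-0.2, -0.2, -0.5]
opening: 0.0068
gripper_force: 58.7
```

```bash
python3 -c "
from h import *
C,im=snap('wrist'); S,si=snap('scene'); s=robot.sense();print(s['opening'],s['gripper_force'],s['tool_pos'])
p=proj(S,np.array(s['tool_pos'])).astype(int);print(p)
a=im[80:400,160:480]; b=cv2.resize(si[max(0,p[1]-50):p[1]+50,p[0]-50:p[0]+50],(320,320))
cv2.imwrite('pics/c3.png',cv2.convertScaleAbs(np.hstack([a,b]),alpha=1.4))"
```

```text
0.007212697993396513 58.71503233909607 [0.58815885 0.18779191 0.18694669]
[390 160]
```

View pics/c3.png

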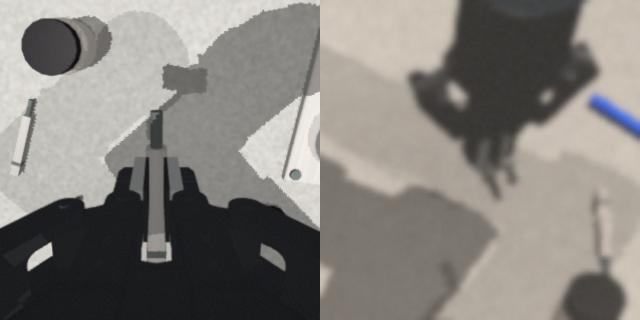

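The bit is held level between the pads, with its tip at (315,192) and heel at (317,337) in the full picture.

Run:
```python
from h import *
C=cal("wrist"); s=robot.sense(); R=np.array(s["tool_rot"]); p=np.array(s["tool_pos"])
for h in (0,.005,.01):
    for n,uv in (("tip",(315,192)),("heel",(317,337))):
        print(h,n,(R.T@(at(C,*uv,p[2]+h)-p)).round(4))
can=np.array([.5168,-.0058]); 
yaw=0; g=can+.034*np.array([np.cos(np.radians(yaw)),np.sin(np.radians(yaw))])
plan(g[0],g[1],.16,yaw)
```

```text
0 tip [ 0.0317 -0.0009  0.0001]
0 heel [-0.0472  0.0002 -0.0002]
0.005 tip [ 0.0329 -0.0008 -0.0049]
0.005 heel [-0.0433  0.0002 -0.0051]
0.01 tip [ 0.0341 -0.0008 -0.0099]
0.01 heel [-0.0393  0.0001 -0.0101]
q6 end 91 yaw0 -9.9 xyz [-0.0035, 0.1972, 0.0262] turn -9.9 rows>= 4
```

Call:
apply_moves(commands=[{"grip":1,"xyz":[-0.003,0.03,0],"turn":-2},{"grip":1,"xyz":[-0.003,0.07,0],"turn":-5},{"grip":1,"xyz":[-0.003,0.11,0],"turn":-8},{"grip":1,"xyz":[-0.003,0.15,0],"turn":-10},{"grip":1,"xyz":[-0.003,0.18,0],"turn":-10},{"grip":1,"xyz":[-0.003,0.197,0.01],"turn":-10},{"grip":1,"xyz":[-0.003,0.197,0.03],"turn":-10},{"grip":1,"xyz":[-0.003,0.197,0.04],"turn":-10},{"grip":1,"xyz":[-0.003,0.197,0.04],"turn":-10}])

```text
t: 11.6
tool_pos: [0.5492, -0.006, 0.1417]
tool_rot: [[1.0, 0.002, -0.005], [0.002, -1.0, -0.001], [-0.005, 0.001, -1.0]]
wrist_force: [-0.1, -0.3, -0.3]
opening: 0.0067
gripper_force: 58.8
```

```bash
python3 -c "
from h import *
C,im=snap('wrist'); S,si=snap('scene'); s=robot.sense();print(s['opening'],s['gripper_force'],s['tool_pos'])
p=proj(S,np.array(s['tool_pos'])).astype(int);print(p)
a=im[80:400,160:480]; b=cv2.resize(si[max(0,p[1]-50):p[1]+50,p[0]-50:p[0]+50],(320,320))
cv2.imwrite('pics/c4.png',cv2.convertScaleAbs(np.hstack([a,b]),alpha=1.4)); plan(.5168+.034,-.0058,.122,0)"
```

```text
0.006806248044139278 58.77146065235138 [ 0.55081789 -0.00579618  0.14412371]
[306 184]
q6 end 91 yaw0 0.1 xyz [-0.0, -0.0, 0.0221] turn 0.1 rows>= 1
```

View pics/c4.png

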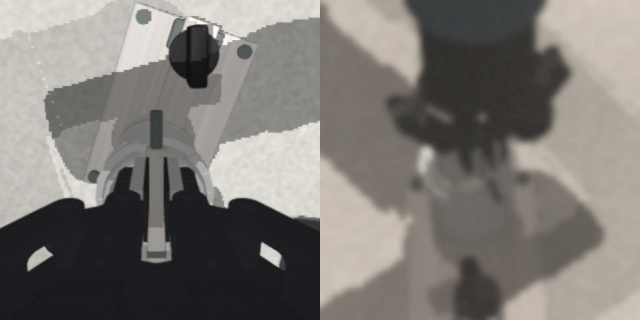

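The bit is over the mouth, radially aligned, with its heel inside. I'll lower and release.

Call:
apply_moves(commands=[{"grip":1,"xyz":[0,0,0.012],"turn":0},{"grip":1,"xyz":[0,0,0.021],"turn":0},{"grip":1,"xyz":[0,0,0.021],"turn":0},{"grip":0.4,"xyz":[0,0,0.021],"turn":0},{"grip":0.4,"xyz":[0,0,0.021],"turn":0},{"grip":0.4,"xyz":[0,0,0.021],"turn":0},{"grip":0.4,"xyz":[0,0,0.021],"turn":0},{"grip":0.4,"xyz":[0,0,0.021],"turn":0}])

```text
t: 12.5
tool_pos: [0.5508, -0.0062, 0.1235]
tool_rot: [[1.0, 0.001, 0.0], [0.001, -1.0, 0.0], [0.0, -0.0, -1.0]]
wrist_force: [-0.1, -0.1, -0.3]
opening: 0.0253
gripper_force: 0.0
```

```bash
python3 -c "
from h import *
C,im=snap('wrist'); S,si=snap('scene'); s=robot.sense();print(s['opening'],s['gripper_force'],s['tool_pos'],s['wrist_force'])
p=[306,194]
a=im[80:400,160:480]; b=cv2.resize(si[max(0,p[1]-50):p[1]+50,p[0]-50:p[0]+50],(320,320))
cv2.imwrite('pics/c5.png',cv2.convertScaleAbs(np.hstack([a,b]),alpha=1.4))"
```

```text
0.025506082872811052 0.0 [ 0.55075197 -0.00624732  0.12338656] [0.60321925 0.32500449 0.59167356]
```

View pics/c5.png

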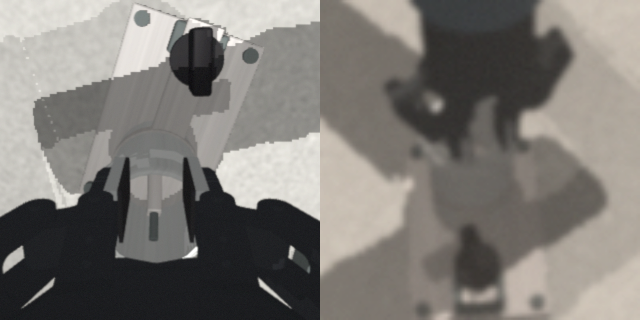

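The first bit has dropped into the can heel first: its dark tip is at about (153,225) in the crop, pointing up. On to bit C.

```bash
python3 -c "
from h import *
plan(.456,.3048,.2,-10)"
```

```text
q6 end 46 yaw0 0.1 xyz [-0.0943, -0.3112, -0.0766] turn 10.1 rows>= 7
```

Call:
apply_moves(commands=[{"grip":0.4,"xyz":[0,0,-0.04],"turn":0},{"grip":0,"xyz":[0,0,-0.077],"turn":0},{"grip":0,"xyz":[-0.015,-0.05,-0.077],"turn":5},{"grip":0,"xyz":[-0.03,-0.097,-0.077],"turn":10},{"grip":0,"xyz":[-0.045,-0.145,-0.077],"turn":10},{"grip":0,"xyz":[-0.06,-0.19,-0.077],"turn":10},{"grip":0,"xyz":[-0.075,-0.237,-0.077],"turn":10},{"grip":0,"xyz":[-0.09,-0.28,-0.077],"turn":10},{"grip":0,"xyz":[-0.094,-0.311,-0.077],"turn":10},{"grip":0,"xyz":[-0.094,-0.311,-0.077],"turn":10},{"grip":0,"xyz":[-0.094,-0.311,-0.077],"turn":10}])

```text
t: 13.7
tool_pos: [0.4559, 0.3051, 0.2]
tool_rot: [[0.985, -0.171, -0.0], [-0.171, -0.985, -0.0], [-0.0, 0.001, -1.0]]
wrist_force: [-0.5, -0.8, -0.1]
opening: 0.0428
gripper_force: 0.0
```

```bash
cat >> h.py <<'E'
def locate(C,im,pred,R=60):
    """shank of a bit near pred: bright piece against the local bench"""
    u,v=proj(C,np.append(pred,.008)).astype(int); r=int(np.linalg.norm(proj(C,[pred[0]+R/1000,pred[1],.008])-(u,v)))
    y0,y1,x0,x1=max(v-r,0),min(v+r,400),max(u-r,0),min(u+r,640)
    g=cv2.cvtColor(im,cv2.COLOR_BGR2GRAY)[y0:y1,x0:x1]; bg=cv2.medianBlur(g,51 if r>60 else 31).astype(int)
    m=(cv2.medianBlur(g,3).astype(int)-bg>13).astype(np.uint8)
    n,l,st,ce=cv2.connectedComponentsWithStats(m)
    for i in range(1,n):
        if st[i,4]>40:
            ys,xs=np.where(l==i); P=np.array([at(C,x+x0,y+y0,.009)[:2]*1000 for x,y in zip(xs,ys)],np.float32)
            c,sz,a=cv2.minAreaRect(P); b=cv2.boxPoints((c,sz,a)); d=max(b[1]-b[0],b[2]-b[1],key=np.linalg.norm)
            yw=(np.degrees(np.arctan2(d[1],d[0]))+90)%180-90
            if max(sz)>25: print("c",np.round(c,1),"L",round(max(sz),1),"w",round(min(sz),1),"yaw",round(yw,1))
E
python3 - <<'E'
from h import *
C,im=snap('wrist','w3.png'); print(robot.sense()['tool_pos'])
print("C");locate(C,im,[.454,.306]); print("A");locate(C,im,[.577,.342])
T,ti=snap('top','top1.png'); print("topA");locate(T,ti,[.577,.342]); print("topC");locate(T,ti,[.454,.306])
E
```

```text
[0.45622996 0.30441697 0.2002073 ]
C
c [497.4 264.4] L 33.0 w 13.9 yaw -54.4
c [452.7 307.7] L 53.8 w 7.6 yaw -9.7
A
c [578.  342.9] L 53.9 w 8.3 yaw -27.0
topA
c [574.  342.7] L 51.3 w 8.5 yaw -28.1
topC
c [501. 332.] L 42.3 w 14.7 yaw 44.0
c [436.4 292.3] L 75.6 w 41.1 yaw -44.2
```

```bash
python3 -c "
from h import *
plan(.4645,.3053,.004,-9.8)"
```

```text
q6 end 47 yaw0 -9.9 xyz [0.0078, -0.0027, 0.1963] turn -0.1 rows>= 4
```

Call:
apply_moves(commands=[{"grip":0,"xyz":[0.008,-0.003,0.05],"turn":0},{"grip":0,"xyz":[0.008,-0.003,0.1],"turn":0},{"grip":0,"xyz":[0.008,-0.003,0.15],"turn":0},{"grip":0,"xyz":[0.008,-0.003,0.18],"turn":0},{"grip":0,"xyz":[0.008,-0.003,0.194],"turn":0},{"grip":0,"xyz":[0.008,-0.003,0.194],"turn":0},{"grip":1,"xyz":[0.008,-0.003,0.194],"turn":0},{"grip":1,"xyz":[0.008,-0.003,0.194],"turn":0},{"grip":1,"xyz":[0.008,-0.003,0.194],"turn":0},{"grip":1,"xyz":[0.008,-0.003,0.194],"turn":0},{"grip":1,"xyz":[0.008,-0.003,0.194],"turn":0},{"grip":1,"xyz":[0.008,-0.003,0.18],"turn":0},{"grip":1,"xyz":[0.008,-0.003,0.14],"turn":0},{"grip":1,"xyz":[0.008,-0.003,0.09],"turn":0},{"grip":1,"xyz":[0.008,-0.003,0.04],"turn":0},{"grip":1,"xyz":[0.008,-0.003,0.01],"turn":0},{"grip":1,"xyz":[0.008,-0.003,0.01],"turn":0}])

```text
t: 15.5
tool_pos: [0.4668, 0.3079, 0.1963]
tool_rot: [[0.985, -0.172, 0.008], [-0.172, -0.985, 0.007], [0.007, -0.009, -1.0]]
wrist_force: [-0.3, -0.5, -1.0]
opening: 0.0064
gripper_force: 58.7
```

```bash
cat >> h.py <<'E'
def held(C,im):
    """rows of the bright shank in the middle columns of the wrist picture, between the pads"""
    g=cv2.cvtColor(im,cv2.COLOR_BGR2GRAY)[100:360,300:335]; print("mean/col rows:",[(100+i,int(np.median(g[i,10:24]))) for i in range(0,260,10)])
E
python3 - <<'E'
from h import *
C,im=snap('wrist','w4.png'); held(C,im); print(robot.sense()['opening']); plan(.5168+.034*np.cos(np.radians(15)),-.0058+.034*np.sin(np.radians(15)),.144,15)
E
```

```text
mean/col rows: [(100, 135), (110, 134), (120, 134), (130, 133), (140, 133), (150, 129), (160, 135), (170, 132), (180, 131), (190, 74), (200, 54), (210, 42), (220, 42), (230, 81), (240, 81), (250, 80), (260, 80), (270, 80), (280, 149), (290, 149), (300, 79), (310, 79), (320, 80), (330, 53), (340, 102), (350, 18)]
0.006405511525385715
q6 end 105 yaw0 -9.9 xyz [0.1351, 0.2855, 0.048] turn -24.9 rows>= 7
```

Call:
apply_moves(commands=[{"grip":1,"xyz":[0.02,0.042,0],"turn":-4},{"grip":1,"xyz":[0.04,0.085,0],"turn":-8},{"grip":1,"xyz":[0.06,0.127,0],"turn":-12},{"grip":1,"xyz":[0.08,0.169,0],"turn":-16},{"grip":1,"xyz":[0.1,0.211,0],"turn":-20},{"grip":1,"xyz":[0.12,0.254,0],"turn":-24},{"grip":1,"xyz":[0.135,0.285,0],"turn":-25},{"grip":1,"xyz":[0.135,0.285,0.01],"turn":-25},{"grip":1,"xyz":[0.135,0.285,0.03],"turn":-25},{"grip":1,"xyz":[0.135,0.285,0.048],"turn":-25},{"grip":1,"xyz":[0.135,0.285,0.048],"turn":-25}])

```text
t: 16.65
tool_pos: [0.5458, 0.0023, 0.1384]
tool_rot: [[0.966, 0.26, -0.008], [0.26, -0.966, -0.001], [-0.008, -0.002, -1.0]]
wrist_force: [-0.7, -0.7, -1.2]
opening: 0.0064
gripper_force: 58.7
```

Run:
```python
from h import *
C,im=snap('wrist','w5.png'); held(C,im); print(robot.sense()['opening']); plan(.5168+.034*np.cos(np.radians(15)),-.0058+.034*np.sin(np.radians(15)),.1235,15)
```

```text
mean/col rows: [(100, 139), (110, 147), (120, 160), (130, 160), (140, 160), (150, 89), (160, 87), (170, 87), (180, 87), (190, 45), (200, 45), (210, 45), (220, 45), (230, 87), (240, 86), (250, 86), (260, 86), (270, 85), (280, 85), (290, 86), (300, 85), (310, 112), (320, 111), (330, 58), (340, 109), (350, 21)]
0.0064620548272665635
q6 end 105 yaw0 15.1 xyz [0.0028, -0.0, 0.0169] turn 0.1 rows>= 1
```

Call:
apply_moves(commands=[{"grip":1,"xyz":[0.002,0,0.01],"turn":0},{"grip":1,"xyz":[0.002,0,0.017],"turn":0},{"grip":1,"xyz":[0.002,0,0.017],"turn":0},{"grip":0.4,"xyz":[0.002,0,0.017],"turn":0},{"grip":0.4,"xyz":[0.002,0,0.017],"turn":0},{"grip":0.4,"xyz":[0.002,0,0.017],"turn":0},{"grip":0.4,"xyz":[0.002,0,0.017],"turn":0},{"grip":0.4,"xyz":[0.002,0,0.017],"turn":0}])

```text
t: 17.5
tool_pos: [0.5506, 0.0027, 0.1255]
tool_rot: [[0.966, 0.26, 0.0], [0.26, -0.966, 0.0], [0.0, -0.0, -1.0]]
wrist_force: [0.4, -0.9, -1.0]
opening: 0.0254
gripper_force: 0.0
```

```bash
python3 -c "
from h import *
C,im=snap('wrist','w6.png'); s=robot.sense();print(s['opening'],s['tool_pos'],s['wrist_force'])
cv2.imwrite('pics/c6.png',cv2.convertScaleAbs(cv2.resize(im[200:350,240:400],(533,500)),alpha=1.7));plan(.576,.345,.2,-27)"
```

```text
0.02555016310909813 [0.5505474  0.0027028  0.12542688] [-0.04923357  0.24043464 -0.2149935 ]
q6 end 32 yaw0 15.1 xyz [0.1137, -0.3239, -0.0746] turn 42.1 rows>= 8
```

View pics/c6.png

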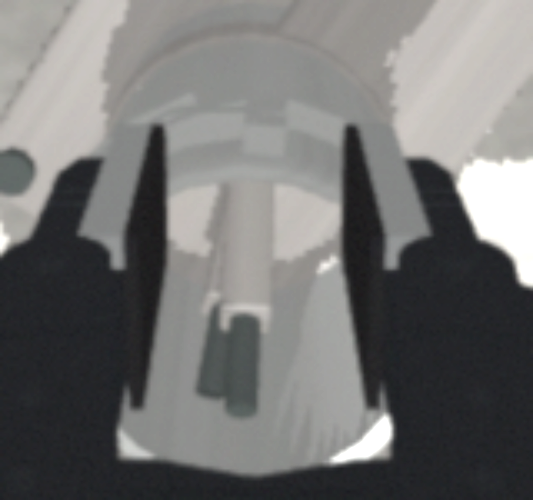

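Both bits stand tip up in the can, with dark tips near (215,350) and (243,365) in the crop. Next is bit A.

Call:
apply_moves(commands=[{"grip":0.4,"xyz":[0,0,-0.04],"turn":0},{"grip":0,"xyz":[0,0,-0.075],"turn":0},{"grip":0,"xyz":[0.015,-0.045,-0.075],"turn":8},{"grip":0,"xyz":[0.03,-0.09,-0.075],"turn":16},{"grip":0,"xyz":[0.045,-0.135,-0.075],"turn":24},{"grip":0,"xyz":[0.06,-0.18,-0.075],"turn":32},{"grip":0,"xyz":[0.08,-0.225,-0.075],"turn":40},{"grip":0,"xyz":[0.095,-0.27,-0.075],"turn":42},{"grip":0,"xyz":[0.11,-0.31,-0.075],"turn":42},{"grip":0,"xyz":[0.114,-0.324,-0.075],"turn":42},{"grip":0,"xyz":[0.114,-0.324,-0.075],"turn":42},{"grip":0,"xyz":[0.114,-0.324,-0.075],"turn":42}])

```text
t: 18.75
tool_pos: [0.5763, 0.3447, 0.2002]
tool_rot: [[0.892, -0.453, -0.0], [-0.453, -0.892, -0.001], [0.0, 0.001, -1.0]]
wrist_force: [-0.3, -0.4, -0.4]
opening: 0.0426
gripper_force: 0.0
```

Run:
```python
from h import *
C,im=snap('wrist','w7.png'); print(robot.sense()['tool_pos'])
locate(C,im,[.577,.342])
plan(.5885,.3373,.006,-27)
```

```text
[0.57642287 0.34415264 0.2005654 ]
c [576.1 343.9] L 50.2 w 8.5 yaw -27.0
c [554.2 338.8] L 57.2 w 12.6 yaw -44.0
q6 end 33 yaw0 -27.0 xyz [0.0138, 0.0006, 0.1946] turn 0.0 rows>= 4
```

Call:
apply_moves(commands=[{"grip":0,"xyz":[0.013,0,0.05],"turn":0},{"grip":0,"xyz":[0.013,0,0.1],"turn":0},{"grip":0,"xyz":[0.013,0,0.15],"turn":0},{"grip":0,"xyz":[0.013,0,0.18],"turn":0},{"grip":0,"xyz":[0.013,0,0.194],"turn":0},{"grip":0,"xyz":[0.013,0,0.194],"turn":0},{"grip":1,"xyz":[0.013,0,0.194],"turn":0},{"grip":1,"xyz":[0.013,0,0.194],"turn":0},{"grip":1,"xyz":[0.013,0,0.194],"turn":0},{"grip":1,"xyz":[0.013,0,0.194],"turn":0},{"grip":1,"xyz":[0.013,0,0.194],"turn":0},{"grip":1,"xyz":[0.013,0,0.18],"turn":0},{"grip":1,"xyz":[0.013,0,0.14],"turn":0},{"grip":1,"xyz":[0.013,0,0.09],"turn":0},{"grip":1,"xyz":[0.013,0,0.04],"turn":0},{"grip":1,"xyz":[0.013,0,0.01],"turn":0},{"grip":1,"xyz":[0.013,0,0.01],"turn":0},{"grip":1,"xyz":[0.013,0,0.01],"turn":0}])

```text
t: 20.6
tool_pos: [0.5878, 0.3397, 0.1919]
tool_rot: [[0.892, -0.453, 0.001], [-0.453, -0.892, 0.002], [0.0, -0.003, -1.0]]
wrist_force: [0.0, 0.6, -0.4]
opening: 0.0046
gripper_force: 58.8
```

Run:
```python
from h import *
C,im=snap('wrist','w8.png'); held(C,im); print(robot.sense()['opening']); a=np.radians(-15);plan(.5168+.034*np.cos(a),-.0058+.034*np.sin(a),.144,-15)
```

```text
mean/col rows: [(100, 155), (110, 139), (120, 138), (130, 78), (140, 77), (150, 136), (160, 140), (170, 140), (180, 142), (190, 46), (200, 45), (210, 45), (220, 45), (230, 86), (240, 85), (250, 84), (260, 81), (270, 80), (280, 84), (290, 84), (300, 84), (310, 83), (320, 83), (330, 48), (340, 105), (350, 20)]
0.004636232761078547
q6 end 77 yaw0 -26.9 xyz [0.1267, 0.3326, 0.0461] turn -11.9 rows>= 8
```

Call:
apply_moves(commands=[{"grip":1,"xyz":[0.018,0.044,0],"turn":-2},{"grip":1,"xyz":[0.035,0.088,0],"turn":-4},{"grip":1,"xyz":[0.052,0.132,0],"turn":-6},{"grip":1,"xyz":[0.068,0.176,0],"turn":-8},{"grip":1,"xyz":[0.084,0.22,0],"turn":-10},{"grip":1,"xyz":[0.1,0.264,0],"turn":-12},{"grip":1,"xyz":[0.116,0.305,0],"turn":-12},{"grip":1,"xyz":[0.127,0.333,0],"turn":-12},{"grip":1,"xyz":[0.127,0.333,0.01],"turn":-12},{"grip":1,"xyz":[0.127,0.333,0.03],"turn":-12},{"grip":1,"xyz":[0.127,0.333,0.046],"turn":-12},{"grip":1,"xyz":[0.127,0.333,0.046],"turn":-12},{"grip":1,"xyz":[0.127,0.333,0.046],"turn":-12}])

```text
t: 21.95
tool_pos: [0.5499, -0.0149, 0.1437]
tool_rot: [[0.966, -0.257, -0.002], [-0.257, -0.966, -0.001], [-0.002, 0.001, -1.0]]
wrist_force: [0.9, -0.9, 0.4]
opening: 0.0044
gripper_force: 59.2
```

Run:
```python
from h import *
C,im=snap('wrist','w9.png'); held(C,im); print(robot.sense()['opening']); a=np.radians(-15);plan(.5168+.034*np.cos(a),-.0058+.034*np.sin(a),.1235,-15)
```

```text
mean/col rows: [(100, 158), (110, 41), (120, 41), (130, 40), (140, 33), (150, 17), (160, 86), (170, 87), (180, 87), (190, 45), (200, 45), (210, 44), (220, 45), (230, 86), (240, 84), (250, 81), (260, 81), (270, 81), (280, 82), (290, 84), (300, 83), (310, 109), (320, 110), (330, 60), (340, 108), (350, 20)]
0.0045200088246496566
q6 end 77 yaw0 -14.9 xyz [-0.0009, 0.0, 0.021] turn 0.1 rows>= 1
```

Call:
apply_moves(commands=[{"grip":1,"xyz":[0,0,0.01],"turn":0},{"grip":1,"xyz":[0,0,0.02],"turn":0},{"grip":1,"xyz":[0,0,0.02],"turn":0},{"grip":0.4,"xyz":[0,0,0.02],"turn":0},{"grip":0.4,"xyz":[0,0,0.02],"turn":0},{"grip":0.4,"xyz":[0,0,0.02],"turn":0},{"grip":0.4,"xyz":[0,0,0.02],"turn":0},{"grip":0.4,"xyz":[0,0,0.02],"turn":0},{"grip":0.4,"xyz":[0,0,-0.02],"turn":0},{"grip":0.4,"xyz":[-0.02,0,-0.06],"turn":0},{"grip":0.4,"xyz":[-0.05,0,-0.1],"turn":0},{"grip":0.4,"xyz":[-0.06,0,-0.12],"turn":0},{"grip":0.4,"xyz":[-0.06,0,-0.12],"turn":0}])

```text
t: 23.3
tool_pos: [0.493, 0.0007, 0.2688]
tool_rot: [[0.967, -0.257, 0.008], [-0.257, -0.967, 0.002], [0.008, -0.004, -1.0]]
wrist_force: [0.1, -0.5, 1.1]
opening: 0.0253
gripper_force: 0.0
```

```bash
python3 -c "
from h import *
C,im=snap('wrist','w10.png'); T,ti=snap('top','top2.png'); s=robot.sense();print(s['opening'],s['tool_pos'],s['wrist_force'])
p=proj(C,np.array([.5168,-.0058,.11])).astype(int);print(p)
a=cv2.convertScaleAbs(cv2.resize(im[p[1]-50:p[1]+50,p[0]-50:p[0]+50],(400,400)),alpha=1.7)
b=cv2.resize(ti[140:300,160:320],(400,400))
d=cv2.resize(ti[150:270,400:520],(400,400))
cv2.imwrite('pics/c7.png',np.hstack([a,b])); cv2.imwrite('pics/c7b.png',d)"
```

```text
0.025599819868081103 [0.49228833 0.00061119 0.26451294] [-0.28752443  0.79896306 -1.49997331]
[317 162]
```

View pics/c7.png

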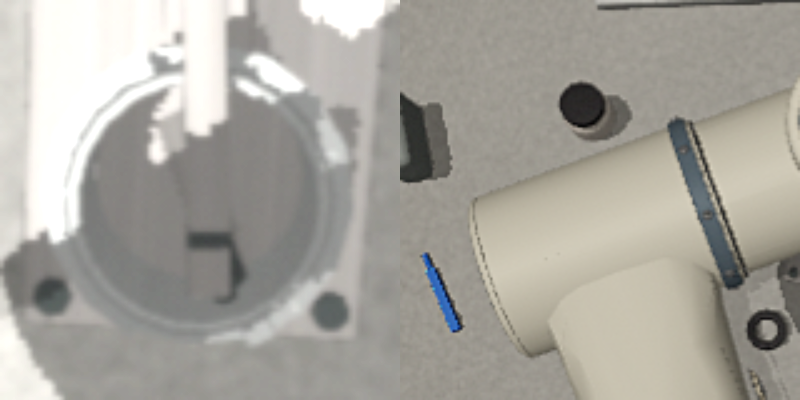

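The third bit is still lying across the near rim. Its shank runs from (205,0) down to its heel at (210,290) in the crop, so the heel is probably resting on the other bits' tips. I'll measure how it lies, regrip it, and release it offset to the −y side.

Run:
```python
from h import *
im=cv2.imread('pics/w10.png'); C=cal('wrist'); g=cv2.cvtColor(im,cv2.COLOR_BGR2GRAY)
print([(r,int(np.median(g[r,316:322]))) for r in range(40,200,4)])
for r in (100,115,130,140): print(r,[(c,int(g[r,c])) for c in range(304,334,2)])
h=at(C,319.5,184.5,.10);print("heel",h)
for z in (.11,.12,.13):
  print(z,[at(C,318,r,z).round(4).tolist() for r in (60,70,80,90)])
```

```text
[(40, 141), (44, 140), (48, 40), (52, 42), (56, 42), (60, 43), (64, 44), (68, 44), (72, 41), (76, 38), (80, 37), (84, 39), (88, 73), (92, 89), (96, 89), (100, 76), (104, 76), (108, 72), (112, 150), (116, 150), (120, 149), (124, 149), (128, 149), (132, 149), (136, 149), (140, 148), (144, 132), (148, 76), (152, 77), (156, 76), (160, 76), (164, 76), (168, 75), (172, 39), (176, 76), (180, 76), (184, 76), (188, 75), (192, 81), (196, 99)]
100 [(304, 150), (306, 149), (308, 150), (310, 151), (312, 151), (314, 117), (316, 77), (318, 75), (320, 74), (322, 171), (324, 174), (326, 173), (328, 174), (330, 165), (332, 109)]
115 [(304, 151), (306, 150), (308, 145), (310, 152), (312, 145), (314, 152), (316, 152), (318, 151), (320, 146), (322, 140), (324, 138), (326, 144), (328, 116), (330, 81), (332, 108)]
130 [(304, 156), (306, 101), (308, 114), (310, 125), (312, 129), (314, 149), (316, 152), (318, 150), (320, 146), (322, 142), (324, 87), (326, 90), (328, 85), (330, 91), (332, 154)]
140 [(304, 86), (306, 147), (308, 143), (310, 123), (312, 108), (314, 145), (316, 150), (318, 149), (320, 146), (322, 142), (324, 89), (326, 79), (328, 78), (330, 78), (332, 80)]
heel [ 0.49204538 -0.00233122  0.1       ]
0.11 [[0.6017, -0.0297, 0.11], [0.5938, -0.0276, 0.11], [0.5858, -0.0255, 0.11], [0.5777, -0.0233, 0.11]]
0.12 [[0.6002, -0.0292, 0.12], [0.5925, -0.0272, 0.12], [0.5848, -0.0252, 0.12], [0.5769, -0.0231, 0.12]]
0.13 [[0.5986, -0.0288, 0.13], [0.5913, -0.0268, 0.13], [0.5838, -0.0248, 0.13], [0.5762, -0.0228, 0.13]]
```

View pics/w10.png

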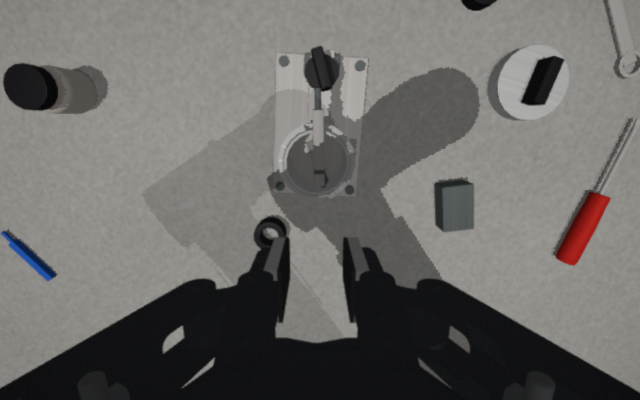

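The full view shows the third bit lying level, from its heel near (320,187) over the rim to its tip near (319,90), with the cover undisturbed at (528,82). I'll regrip it and release it parallel to the other two but 13 mm to their side.

```bash
python3 -c "
from h import *
plan(.5474,-.0159,.1195,-13.8)"
```

```text
q6 end 78 yaw0 -14.9 xyz [0.0574, 0.0019, 0.1451] turn -1.1 rows>= 4
```

Call:
apply_moves(commands=[{"grip":0.4,"xyz":[0.03,0.001,0.04],"turn":-1},{"grip":0.4,"xyz":[0.057,0.002,0.08],"turn":-1},{"grip":0.4,"xyz":[0.057,0.002,0.12],"turn":-1},{"grip":0.4,"xyz":[0.057,0.002,0.14],"turn":-1},{"grip":0.4,"xyz":[0.057,0.002,0.145],"turn":-1},{"grip":0.4,"xyz":[0.057,0.002,0.145],"turn":-1},{"grip":1,"xyz":[0.057,0.002,0.145],"turn":-1},{"grip":1,"xyz":[0.057,0.002,0.145],"turn":-1},{"grip":1,"xyz":[0.057,0.002,0.145],"turn":-1},{"grip":1,"xyz":[0.057,0.002,0.145],"turn":-1},{"grip":1,"xyz":[0.057,0.002,0.145],"turn":-1}])

```text
t: 24.5
tool_pos: [0.5479, -0.0159, 0.1204]
tool_rot: [[0.971, -0.24, 0.003], [-0.24, -0.971, 0.001], [0.003, -0.001, -1.0]]
wrist_force: [1.3, 2.0, 3.9]
opening: 0.0032
gripper_force: 60.9
```

Call:
apply_moves(commands=[{"grip":1,"xyz":[0,0,-0.01],"turn":0},{"grip":1,"xyz":[0,0,-0.03],"turn":0},{"grip":1,"xyz":[0,0,-0.05],"turn":0},{"grip":1,"xyz":[0,0,-0.05],"turn":0},{"grip":1,"xyz":[0,0,-0.05],"turn":0}])

```text
t: 25.0
tool_pos: [0.5467, -0.0163, 0.1695]
tool_rot: [[0.971, -0.241, -0.0], [-0.241, -0.971, 0.0], [-0.0, -0.0, -1.0]]
wrist_force: [0.2, -0.7, -1.6]
opening: 0.0028
gripper_force: 58.9
```

Run:
```python
from h import *
C,im=snap('wrist','w11.png'); held(C,im); print(robot.sense()['opening']); plan(.554,-.0093,.1235,15)
```

```text
mean/col rows: [(100, 64), (110, 40), (120, 39), (130, 39), (140, 17), (150, 72), (160, 85), (170, 85), (180, 85), (190, 42), (200, 43), (210, 42), (220, 43), (230, 83), (240, 61), (250, 53), (260, 42), (270, 36), (280, 42), (290, 43), (300, 56), (310, 70), (320, 39), (330, 105), (340, 147), (350, 19)]
0.0027629403800953525
q6 end 106 yaw0 -13.9 xyz [0.0059, -0.0087, 0.0452] turn -28.9 rows>= 4
```

Call:
apply_moves(commands=[{"grip":1,"xyz":[0.002,-0.003,0],"turn":-7},{"grip":1,"xyz":[0.004,-0.006,0],"turn":-14},{"grip":1,"xyz":[0.006,-0.009,0],"turn":-21},{"grip":1,"xyz":[0.006,-0.009,0],"turn":-29},{"grip":1,"xyz":[0.006,-0.009,0.015],"turn":-29},{"grip":1,"xyz":[0.006,-0.009,0.03],"turn":-29},{"grip":1,"xyz":[0.006,-0.009,0.042],"turn":-29},{"grip":1,"xyz":[0.006,-0.009,0.042],"turn":-29},{"grip":1,"xyz":[0.006,-0.009,0.042],"turn":-29}])

```text
t: 25.95
tool_pos: [0.5547, -0.0091, 0.1271]
tool_rot: [[0.966, 0.26, -0.001], [0.26, -0.966, -0.001], [-0.001, 0.0, -1.0]]
wrist_force: [-0.3, -0.5, -2.0]
opening: 0.0028
gripper_force: 58.9
```

Call:
apply_moves(commands=[{"grip":0.4,"xyz":[0,0,0],"turn":0},{"grip":0.4,"xyz":[0,0,0],"turn":0},{"grip":0.4,"xyz":[0,0,0],"turn":0},{"grip":0.4,"xyz":[0,0,0],"turn":0},{"grip":0.4,"xyz":[0,0,0],"turn":0}])

```text
t: 26.45
tool_pos: [0.5549, -0.0089, 0.1275]
tool_rot: [[0.966, 0.26, 0.0], [0.26, -0.966, 0.0], [0.0, -0.0, -1.0]]
wrist_force: [-0.3, -0.1, 0.6]
opening: 0.0255
gripper_force: 0.0
```

Run:
```python
from h import *
C,im=snap('wrist','w12.png'); held(C,im); s=robot.sense();print(s['opening'],s['tool_pos'])
g=cv2.cvtColor(im,cv2.COLOR_BGR2GRAY)
for r in range(190,340,8): print(r," ".join("%3d"%v for v in g[r,280:352:3]))
```

```text
mean/col rows: [(100, 121), (110, 163), (120, 164), (130, 164), (140, 161), (150, 90), (160, 89), (170, 89), (180, 89), (190, 88), (200, 86), (210, 86), (220, 83), (230, 83), (240, 94), (250, 84), (260, 95), (270, 86), (280, 85), (290, 86), (300, 83), (310, 83), (320, 83), (330, 86), (340, 171), (350, 21)]
0.02568105306456693 [ 0.55495111 -0.00894649  0.1274046 ]
190  91  91  88  87  89  88  86  88  90  89  88  89  89  80  85  86  87  84  87  89  88  87  88  88
198  89  87  88  87  86  88  90  89  88  88  88  81  85  87  86  85  86  90  88  87  87  87  88  89
206  85  82  83  82  82  82  83  83  85  82  83  86  86  87  86  90  89  87  87  88  88  88  88  92
214  83  86  84  84  83  83  84  85  85  84  86  85  80  85  88  87  88  87  88  88  89  89 114 115
222  83  83  83  84  83  84  85  85  85  85  85  83  82  84  85  86  84  87  89  87  87 104 115 115
230  83  83  83  86  84  84  83  84  85  85  84  83  82  83  84  84  85  83  84  79  87 104 115 116
238  80  79  29  72  93  92  90  88  92  94  95  94  95  95  95  94  87  83  83  82  83  64  34  81
246  79  49  18  46  93  94  95  9
[... 465 characters left out ...]

286  24  18  18  80  99  99  97  84  85  87  84  84  88  86  84  84  89  88  84  81 112  98  17  17
294  23  17  30 103 102 112 107  84  84  85  85  83  92 106  68  52  67 112  95  83  82 119  29  19
302  24  18  37  47  49  49  79  84  84  84  84  84  83  82  47  47  46  80  83  83  81 122  83  16
310  24  18  48  48  49  48  82  84  84  84  84  83  84  84  56  47  47  57  83 102  88 123 116  23
318  24  33  44  49  49  52  83  84  84  82  82  83  82  83  81  47  50  54  93 133 132 174 186  74
326  85  85  82  75  74  81  84  83  84  84  84  83  83  95  96  96  85 126 188 180 184 115 100 102
334  85  84  84  83  83  82  83  83  83  83  82  83  83  85 129 184 181 180 114 100 102  99  96  98
```

```bash
python3 -c "
from h import *
plan(.49,-.06,.25,-15)"
```

```text
q6 end 82 yaw0 15.1 xyz [-0.076, 0.0324, -0.1226] turn 30.1 rows>= 4
```

Call:
apply_moves(commands=[{"grip":0.4,"xyz":[0,0,-0.04],"turn":0},{"grip":0.4,"xyz":[0,0,-0.08],"turn":0},{"grip":0,"xyz":[-0.04,0.015,-0.1],"turn":8},{"grip":0,"xyz":[-0.075,0.03,-0.122],"turn":16},{"grip":0,"xyz":[-0.075,0.033,-0.122],"turn":24},{"grip":0,"xyz":[-0.075,0.033,-0.122],"turn":30},{"grip":0,"xyz":[-0.075,0.033,-0.122],"turn":30},{"grip":0,"xyz":[-0.075,0.033,-0.122],"turn":30},{"grip":0,"xyz":[-0.075,0.033,-0.122],"turn":30}])

```text
t: 27.4
tool_pos: [0.4911, -0.0602, 0.249]
tool_rot: [[0.967, -0.255, -0.001], [-0.255, -0.967, -0.0], [-0.001, 0.0, -1.0]]
wrist_force: [0.4, 0.1, -0.3]
opening: 0.0427
gripper_force: 0.0
```

Run:
```python
from h import *
C,im=snap('wrist','w13.png'); s=robot.sense();print(s['tool_pos'])
p=proj(C,np.array([.5168,-.0058,.11])).astype(int); q=proj(C,np.array([.54,-.27,.05])).astype(int); print(p,q)
f=lambda p,r:cv2.convertScaleAbs(cv2.resize(im[p[1]-r:p[1]+r,p[0]-r:p[0]+r],(400,400)),alpha=1.8)
cv2.imwrite('pics/c8.png',np.hstack([f(p,45),f(q,50)]))
```

```text
[ 0.49116064 -0.06018723  0.2490305 ]
[251 178] [502  81]
```

View pics/c8.png

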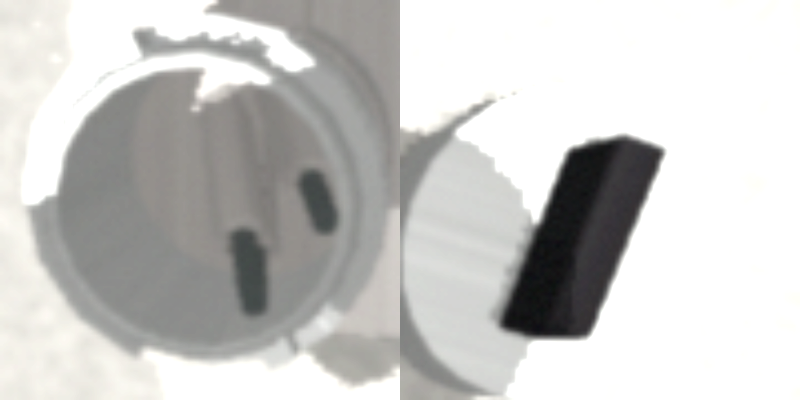

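The crop shows two dark tips inside the can, at (248,270) and (318,200), and the cover's bar on the right. I'll read the pixel values for the third bit.

Run:
```python
from h import *
im=cv2.imread('pics/w13.png'); g=cv2.cvtColor(im,cv2.COLOR_BGR2GRAY)
ch="0123456789ABCDEFGHIJKLMNOPQRSTUVWXYZ"
for r in range(146,216): print(r,"".join(ch[min(35,max(0,(int(v)-30)//3))] for v in g[r,214:292]))
```

```text
146 YYYZZZZZZZZZZZZZZZZZZZZWUZZZZZZZZZZZZZZZZZZXUQONLIHJPZZZZZZZZZUKIHGHHGEEGHIIII
147 YYYYZZZZZZZZZZZZZZZZZWZZZZZZZZZZZZZZZZZZZZZZZZZYSNKIKUXZZZZZZZYLIIHHHHFEFGHIII
148 YYYYZZZZZZZZZZZZZZZXZZZZZZZZZZXVUTQQRSZZZZZZZZZZZXSNKKKOZZZZRPNKJJIHHGGFFEGHII
149 ZYYYYYZZZZZZZZZZUXZZZZZZZYQLKJJJJJIIIOZZZZZZZZZZZZZXPLJIKNONLLLLKKJIIGGGFEFHII
150 ZZYYYZZZZZZZZZXVZZZZZZZTPJGGGGHHHHHHJXZZZZZZZZZZZZZZZPLJHHIJKLLLLLKJIHGGGFEFHI
151 ZZZYZZZZZZZZZZWZZZZZZRJGFFFGGHHHHHHHKYZZZZZZZZZWTZZZZNKIIHHHJKLKLKLLJIGFGGFEGI
152 ZZZZZZZZZZZZZYZZZZZRJGFFFFGGHGHHHHHIOZZZZXTQQPLJIJLNMLLKKIHGIJKLKLKKKJHGGGFEFH
153 ZZZZZZZZZZZZZZZZZSJGFFFFFGGGHHHHHHHKXZZZWTROLJHHGFEFHIKLLKIHHHJKLLLKLKJHGGGEFG
154 ZZZZZZZZZZZZZZZZRHFFFFFFFGHGHHGHHHHJWZWTTRPLGFGGGEEEEFHJLLKIHHHJKLKLLKJIGGGFFF
155 ZZZZZZZZZYZZZZZQHFFFFFFFGGHGHHHHHHHIQTQQQMIGEEFGGFEEEEFGJLLKIHGHJKLLLKKJHGGGFE
156 ZZZZZZZZZZZZZZQHFFFFFFFFGHHHGHHHHHIMPLHHHHGFEEEFGFEDEEEFHJLLJIHGHJKLLLKJIGGGGF
157 ZZZZZZZZZZZZZQGFFFFFFFFGGHHGGGHHHHJTUKGFGGGFFEDEGGEDEEEEGHJLLJHGGHJKKLLKIIHGGF
158 ZZZZZZZZZZZZNGFFFFEFFFFGHHHGGGGHHHHJJGFGGGGGFEDEFGEEEEEEFFHJKKJIHGHJKLKKKJIGGF
159 ZZZZZZZZZZZNGEFEF
[... 4009 characters left out ...]
GHGHHGGHHIJKKJIIMRUUUUVWTPPPQQQQQQQP
208 YYYYZZZZZYYXXXUPMKJJJJKKKLKIHGHGGGGGGGGGGGGHHHHHIIJKKJKLJJPUUUUUTRNLLMMMMOPQPN
209 YYZZZZZZZYXWXXXWSNKJJJIJJKLKJJJIHHHGHHGGGGHHIIJJKKKKJJNROJOTUUTROMLLLLLMMMMMML
210 ZZZZZZZZZYXWXXXXWTPLJJJJLLLKKKLKKJJJJJIHIIKKLLLKKKKKLNSURLKRTRPNMLLLLLLLLLLLLM
211 ZZZZZZZZYXXXXYYYYXUQMKKNTVSPOLKLKKKKKLKLLLLLKKKKKLMOSTUUTOJQSPNMLLLLLLLLLLLLLL
212 ZYYYYYZYYXXXYYYYYYXVSPNRZZZZXTQPNKJKKJJKLLKKLLMOPRTUUUUUUSPVYUQMLLLLLLKKKKKLLL
213 ZYYXXYZZYYXXYZZZZZYYXVTVZZZZZZZZWSPOONNOOONORTVVVWWVUUUUUVXZZZWNLLLLMLLLKKKKLL
214 ZZYXXYZZYYXXXYYZZZZYYXXYYZZZZZZZZZZZZXWVVWXXYZZZZZZYVUVWXZZZZZZSOMMMMMMLLKKKLL
215 ZZYXXYYZZYXXXXYZZZZYYYYYYYYZZZZZZZZZZZZZZZZZZZZZZZZZYWYZZZZZZZZZVNMNMMMMLLKKLL
```

Run:
```python
from h import *
C0=robot.calibration("wrist"); f=200/np.tan(np.radians(C0["fov_y"])/2)
def CC(p,yaw):
    c,s=np.cos(np.radians(yaw)),np.sin(np.radians(yaw)); T=np.eye(4); T[:3,:3]=[[c,s,0],[s,-c,0],[0,0,-1]]; T[:3,3]=p
    return dict(f=f,cx=C0["cx"],cy=C0["cy"],k=C0["k1"],W=T@np.array(C0["hand_eye"]))
for n,p,yaw in [("w6",[.5505,.0027,.1254],15.1),("w12",[.5550,-.0089,.1274],15.1),("w13",[.4912,-.0602,.249],-14.8)]:
    C=CC(p,yaw); g=cv2.cvtColor(cv2.imread(f"pics/{n}.png"),cv2.COLOR_BGR2GRAY)
    u,v=proj(C,[.5168,-.0058,.09]); print(n,(u,v))
    m=((g<62)).astype(np.uint8); k,l,st,ce=cv2.connectedComponentsWithStats(m)
    for i in range(1,k):
        if 30<st[i,4]<900 and np.hypot(ce[i][0]-u,ce[i][1]-v)<60:
            x,y,w,h,a=st[i]; print("  blob",x,y,w,h,a,"top/bot @.09 rel can mm",[((at(C,x+w/2,r,.09)-[.5168,-.0058,0])[:2]*1000).round(1).tolist() for r in (y,y+h)])
im=cv2.imread('pics/w12.png'); ch="0123456789ABCDEFGHIJKLMNOPQRSTUVWXYZ"; g=cv2.cvtColor(im,cv2.COLOR_BGR2GRAY)
for r in range(236,344,2): print(r,"".join(ch[min(35,max(0,(int(v)-15)//4))] for v in g[r,268:362]))
```

```text
w6 (np.float64(315.70818326837167), np.float64(282.0997050093675))
  blob 299 292 19 33 435 top/bot @.09 rel can mm [[-7.9, 2.6], [-31.4, -3.6]]
w12 (np.float64(296.22537864088406), np.float64(282.36698955546075))
  blob 321 294 12 28 233 top/bot @.09 rel can mm [[-2.9, -21.1], [-23.0, -26.7]]
w13 (np.float64(255.2945933531997), np.float64(175.0895512658147))
  blob 273 171 9 15 84 top/bot @.09 rel can mm [[-1.7, -21.9], [-15.8, -17.7]]
  blob 258 184 8 20 125 top/bot @.09 rel can mm [[-10.1, -3.7], [-29.4, 2.4]]
  blob 299 198 7 9 47 top/bot @.09 rel can mm [[-33.7, -38.1], [-42.6, -35.6]]
236 IIIHIIJJJJJJJJJJJIIIIJJIHHHHHHHHHHHHJJKKKKKJKJJKKKKJJIIHHHHHHHHGHHHHHHHGHIIKMMNOOOOOOOOOOOOOPP
238 IJKKKKIGGGGGGGGGE9325EJJJJJJIIIIIIIIJJJJKKKKKJKKKKJKKJKKKJJIIHHHGGHGGGHHHHHC434BFGGGGGGGGHLOPP
240 KKKKJIHGGGGGGGGFB3112AHJKKKKKKKKKKKJIHHHHHIJJJKKKKJJKKJKKKKKKJIHHHHHHGHIHHIC2016CGGGGGGGGGIMOP
242 KJKKJHGGGGGGGGGE821118FJKKKKKKKKKKJJIHIHHHHHHHHIJJJKKKKKKKKKKJKJIHHHHHHHIJH920029EGGGGGGGGGJNO
244 KKKJIGGGGGGGGGGB411117FJKKKKKKKKKKJIHIHHHHGHHHHHHHHHIJJKKKJKKJJJKJJHHHGHHIF820015CFGGGGGGGGGLO
246 IHG
[... 4143 characters left out ...]
MTL6111
330 1111213BHHHHHHHHHHHHHHHHHHHHHHHHHHHHHHHGGGHHGGGGHIJIJJJJJJILYZZZZZZZZZSNLLKKKKKKKKLLLLLLKC3112
332 11121129FHHHHHHHHHHHHHHHHHHHHHHGHHHHHHHGGHGHGGGGHIIHIJIIKRZZZZZZZZZWPMLLLLLLKKKKKKKLLLLLME4221
334 11111129FHHHHHHHHHHHHHHHHHHGGHHHHHHHHHHHGHGGHHHGHHHHILSZZZZZZZZZZWOLLLLMLLLLKKKKKKKKKLLLLC3111
336 21111128EGGHHGGGGGGGGHHHHHGGHHGGHHHHHHGGGHGGGGGGHILSZZZZZZZZZZZSNLLLLLLMLLLKKKJJJKJKJKKKH92112
338 11111112344344444445678ABDEFGGGHGHHHHGHHGGGGHIKSZZZZZZZZZZZYTOLKKLLLLJHGEDCA876554545555421111
340 111221111111122111111121122234578AABDEFFGILQZZZZZZZZZZWSPMKIFECBA87643221111111111111212111111
342 111111112211111111111111111111112122222359DNSTTUSPMHDB8653322211121112111212111111121112111111
```

The pixel map shows the old pair of tips overlapping at columns 258–266 and the new tip at columns 273–282, so all three bits are in the can tip up. The rim fit also refines the can centre to about (0.5164, −0.0051). Next is the cover.

Run:
```python
from h import *
C=cal('wrist'); print("can",at(C,249.9,178.2,.11).round(4))
b=at(C,504.5,91,.051);print("bar",b.round(4))
y=np.radians(-37); plan(b[0]-.064*np.cos(y),b[1]-.064*np.sin(y),.2,-37)
```

```text
can [ 0.5177 -0.0049  0.11  ]
bar [ 0.5303 -0.2707  0.051 ]
q6 end 79 yaw0 -14.8 xyz [0.0324, 0.1693, 0.0491] turn 22.2 rows>= 4
```

Call:
apply_moves(commands=[{"grip":0,"xyz":[0.01,0.045,0],"turn":7},{"grip":0,"xyz":[0.02,0.09,0],"turn":14},{"grip":0,"xyz":[0.03,0.135,0],"turn":22},{"grip":0,"xyz":[0.032,0.169,0.02],"turn":22},{"grip":0,"xyz":[0.032,0.169,0.049],"turn":22},{"grip":0,"xyz":[0.032,0.169,0.049],"turn":22},{"grip":0,"xyz":[0.032,0.169,0.049],"turn":22}])

```text
t: 28.15
tool_pos: [0.4785, -0.2318, 0.2006]
tool_rot: [[0.8, -0.6, -0.001], [-0.6, -0.8, -0.001], [-0.001, 0.001, -1.0]]
wrist_force: [0.6, 0.8, 1.5]
opening: 0.0426
gripper_force: 0.0
```

```bash
cat > cov.py <<'E'
from h import *
C,im=snap('wrist','cov.png'); s=robot.sense()
g=cv2.cvtColor(im,cv2.COLOR_BGR2GRAY); g2=g.copy(); g2[240:]=255
k,l,st,ce=cv2.connectedComponentsWithStats((g2<45).astype(np.uint8))
for i in range(1,k):
    if st[i,4]>300:
        ys,xs=np.where(l==i); 
        P=np.array([at(C,x,y,.051)[:2]*1000 for x,y in zip(xs,ys)],np.float32)
        c,sz,a=cv2.minAreaRect(P); b=cv2.boxPoints((c,sz,a)); d=max(b[1]-b[0],b[2]-b[1],key=np.linalg.norm)
        print("bar?",st[i],np.round(c,1),np.round(sz,1),((np.degrees(np.arctan2(d[1],d[0]))+90)%180-90).round(1))
E
python3 cov.py
```

```text
bar? [ 186   17   48   49 1368] [ 634.7 -235.9] [41.3 35.8] 20.7
bar? [305  89  19  57 791] [ 531.5 -269.2] [12.7 48.6] -30.7
bar? [ 97 176  21  25 307] [599.9 -70.2] [19.4 20.2] -19.1
bar? [  34  190   67   47 1986] [604.9 -26.5] [60.7 42.5] 76.9
```

```bash
python3 -c "
from h import *
plan(.5315,-.2692,.036,-30.7)"
```

```text
q6 end 86 yaw0 -36.8 xyz [0.064, -0.0014, 0.1657] turn -6.1 rows>= 4
```

Call:
apply_moves(commands=[{"grip":0,"xyz":[0.04,-0.001,0.02],"turn":-6},{"grip":0,"xyz":[0.064,-0.001,0.06],"turn":-6},{"grip":0,"xyz":[0.064,-0.001,0.1],"turn":-6},{"grip":0,"xyz":[0.064,-0.001,0.14],"turn":-6},{"grip":0,"xyz":[0.064,-0.001,0.165],"turn":-6},{"grip":0,"xyz":[0.064,-0.001,0.165],"turn":-6},{"grip":0,"xyz":[0.064,-0.001,0.165],"turn":-6},{"grip":1,"xyz":[0.064,-0.001,0.165],"turn":-6},{"grip":1,"xyz":[0.064,-0.001,0.165],"turn":-6},{"grip":1,"xyz":[0.064,-0.001,0.165],"turn":-6},{"grip":1,"xyz":[0.064,-0.001,0.165],"turn":-6},{"grip":1,"xyz":[0.064,-0.001,0.165],"turn":-6},{"grip":1,"xyz":[0.064,-0.001,0.165],"turn":-6}])

```text
t: 29.5
tool_pos: [0.5319, -0.2699, 0.0379]
tool_rot: [[0.858, -0.513, 0.004], [-0.513, -0.858, -0.001], [0.004, -0.001, -1.0]]
wrist_force: [-1.0, 2.2, 6.7]
opening: 0.0123
gripper_force: 60.4
```

Call:
apply_moves(commands=[{"grip":1,"xyz":[0,0,-0.01],"turn":0},{"grip":1,"xyz":[0,0,-0.03],"turn":0},{"grip":1,"xyz":[0,0,-0.06],"turn":0},{"grip":1,"xyz":[0,0,-0.1],"turn":0},{"grip":1,"xyz":[0,0,-0.14],"turn":0},{"grip":1,"xyz":[0,0,-0.14],"turn":0},{"grip":1,"xyz":[0,0,-0.14],"turn":0}])

```text
t: 30.2
tool_pos: [0.5306, -0.2695, 0.1769]
tool_rot: [[0.858, -0.514, 0.003], [-0.514, -0.858, -0.0], [0.003, -0.001, -1.0]]
wrist_force: [-1.5, -1.1, -2.0]
opening: 0.0127
gripper_force: 59.4
```

Run:
```python
from h import *
C,im=snap('wrist','cv2.png'); s=robot.sense(); print(s['tool_pos'],s['opening'],s['wrist_force'],s['ft_torque'])
g=cv2.cvtColor(im,cv2.COLOR_BGR2GRAY)
for r in range(150,345,8): print(r," ".join("%3d"%v for v in g[r,215:420:7]))
plan(.517,-.005,.165,-88.3)
```

```text
[ 0.52983146 -0.26917104  0.17518997] 0.012192681501750034 [-0.24729485  0.30398005 -1.74257872] [ 0.02175237 -0.0063715  -0.03332553]
150  81  84  82  83  83  85  83  84  84  83  83  85  83  83  84  81  82  82 108 111 109 106 110 105 107 106 108 107 110 119
158  85  84  83  83  82  83  84  86  86  83  83  87  81  82  84  83  83  85  84  85  85 101 110 105 109 109 106 127 169 171
166  80  82  84  86  82  80  82  83  83  84  83  88  88  89  91  90  87  88  87  82  83 104 109 107 109 163 169 169 171 166
174  83  82  83  84  83  81  81  84  82  88 102 103 103 102 102 102 102 102 102  97  87 105 105 106 169 167 167 166 167 168
182  84  85  83  80  82  80  87  81 103 103 103 103 103 102 103 103 102 102 102 101 101  99 108 162 170 167 171 172 169 168
190 105  82  84  82  83  84  87 103 102 103 103 103 103 103 104 104 103 102 103 102 102 102 101 170 168 170 165 168 169 166
198 146  80  84  82 102  86 101 101 102 102 102 102 103 103 102 102 102 103 102 102 101 101 102 136 169 171 169 166 166 165
206 147 150 153 146 154 101 101 101 102 102 102 101 102  13  15  15  16 101 101 100 100 100 100 1
[... 1502 characters left out ...]
  23  22  27
310  23  27  28  26  22  22  23  24  21  23  22  26  24  33  31  29  28  24  24  22  23  23  24  25  24  24  24  26  24  24
318  25  27  25  23  25  23  24  27  22  24  23  24  25  45 103 102 106  26  25  23  22  24  27  25  21  21  27  25  23  26
326  25  25  26  23  24  23  23  22  22  25  22  25  61  42 104 103 106 103  23  22  22  24  23  23  23  23  23  26  25  26
334  26  25  23  22  23  24  24  24  23  23  22  24  61  55  38 103 105 105  23  23  23  23  24  23  22  25  23  25  25  25
342  26  27  21  23  23  23  25  23  24  23  23  23  21  25  33  66  27  23  23  23  22  23  22  27  24  23  24  24  24  25
q6 end 2 yaw0 -30.9 xyz [-0.1468, -0.22, 0.0104] turn 57.4 rows>= 7
```

Run:
```python
from h import *
C=cal('wrist'); s=robot.sense(); R=np.array(s['tool_rot']); p=np.array(s['tool_pos'])
im=cv2.imread('pics/cv2.png'); g=cv2.cvtColor(im,cv2.COLOR_BGR2GRAY)
print([(r,int(g[r,316])) for r in range(150,215,1)])
print("side",[(c,int(g[234,c])) for c in list(range(236,248))+list(range(388,400))])
h=-.0139
for n,u,v in [("front",316,169),("front",316,171),("foot of bar",316,203),("L",241,234),("R",393,234)]:
    print(n,((R.T@(at(C,u,v,p[2]+h)-p))*1000).round(1))
```

```text
[(150, 81), (151, 81), (152, 80), (153, 80), (154, 81), (155, 81), (156, 83), (157, 85), (158, 85), (159, 85), (160, 85), (161, 87), (162, 89), (163, 89), (164, 88), (165, 88), (166, 93), (167, 103), (168, 103), (169, 102), (170, 101), (171, 101), (172, 101), (173, 102), (174, 103), (175, 102), (176, 104), (177, 102), (178, 102), (179, 102), (180, 103), (181, 103), (182, 102), (183, 102), (184, 101), (185, 100), (186, 101), (187, 100), (188, 101), (189, 103), (190, 103), (191, 104), (192, 104), (193, 104), (194, 104), (195, 103), (196, 102), (197, 103), (198, 102), (199, 102), (200, 90), (201, 36), (202, 15), (203, 15), (204, 15), (205, 15), (206, 14), (207, 15), (208, 12), (209, 15), (210, 11), (211, 15), (212, 14), (213, 16), (214, 14)]
side [(236, 166), (237, 164), (238, 146), (239, 112), (240, 102), (241, 101), (242, 100), (243, 100), (244, 100), (245, 100), (246, 101), (247, 100), (388, 97), (389, 97), (390, 98), (391, 98), (392, 98), (393, 106), (394, 149), (395, 165), (396, 166), (397, 166), (398, 166), (399, 165)]
front [40.1 -0.5 13.9]
front [39.1 -0.5 13.9]
foot of bar [22.5 -0.5 13.9]
L [  5.4 -40.2  13.9]
R [ 5.5 40.2 13.9]
```

Call:
apply_moves(commands=[{"grip":1,"xyz":[-0.02,-0.03,-0.005],"turn":7},{"grip":1,"xyz":[-0.045,-0.066,-0.005],"turn":14},{"grip":1,"xyz":[-0.07,-0.104,-0.005],"turn":21},{"grip":1,"xyz":[-0.095,-0.142,-0.005],"turn":29},{"grip":1,"xyz":[-0.115,-0.172,-0.005],"turn":37},{"grip":1,"xyz":[-0.132,-0.198,-0.005],"turn":45},{"grip":1,"xyz":[-0.143,-0.215,-0.005],"turn":53},{"grip":1,"xyz":[-0.147,-0.22,-0.005],"turn":57},{"grip":1,"xyz":[-0.147,-0.22,-0.005],"turn":57},{"grip":1,"xyz":[-0.147,-0.22,-0.005],"turn":57},{"grip":1,"xyz":[-0.147,-0.22,-0.005],"turn":57}])

```text
t: 31.35
tool_pos: [0.5169, -0.0059, 0.1798]
tool_rot: [[0.037, -0.999, -0.001], [-0.999, -0.037, -0.0], [0.0, 0.001, -1.0]]
wrist_force: [-0.9, -0.3, -0.9]
opening: 0.0126
gripper_force: 59.3
```

Run:
```python
from h import *
C,im=snap('wrist','cv3.png'); s=robot.sense(); print(s['tool_pos'],s['opening'],s['wrist_force'],s['ft_torque'])
g=cv2.cvtColor(im,cv2.COLOR_BGR2GRAY); print([(r,int(g[r,316])) for r in range(150,210,3)])
plan(.5165,-.0056,.145,-88.3)
T,ti=snap('top','top3.png')
```

```text
[ 0.51698985 -0.00593997  0.17989358] 0.012431816233003951 [ 0.20382276 -0.08357135 -2.31125479] [-0.02726    -0.0273239  -0.01277724]
[(150, 91), (153, 83), (156, 88), (159, 98), (162, 86), (165, 88), (168, 134), (171, 132), (174, 127), (177, 121), (180, 100), (183, 99), (186, 97), (189, 98), (192, 100), (195, 99), (198, 99), (201, 27), (204, 10), (207, 15)]
q6 end 2 yaw0 -87.9 xyz [-0.0004, 0.0004, 0.0349] turn 0.4 rows>= 1
```

Centred to within half a millimetre. I'll lower in small steps and watch the force.

Call:
apply_moves(commands=[{"grip":1,"xyz":[0,0,0.015],"turn":0},{"grip":1,"xyz":[0,0,0.025],"turn":0},{"grip":1,"xyz":[0,0,0.03],"turn":0},{"grip":1,"xyz":[0,0,0.034],"turn":0},{"grip":1,"xyz":[0,0,0.036],"turn":0},{"grip":1,"xyz":[0,0,0.036],"turn":0}])

```text
t: 32.05
tool_pos: [0.5171, -0.0053, 0.1442]
tool_rot: [[0.036, -0.999, -0.0], [-0.999, -0.036, -0.0], [0.0, 0.0, -1.0]]
wrist_force: [0.1, -0.2, -1.7]
opening: 0.0125
gripper_force: 59.3
```

Run:
```python
from h import *
s=robot.sense(); print(s['tool_pos'],s['opening'],s['wrist_force'],s['ft_torque'])
```

```text
[ 0.51713277 -0.00529405  0.14421819] 0.01248311708921948 [ 0.1399641  -0.16731908 -1.69077862] [ 0.00699402  0.12700833 -0.02090692]
```

Call:
apply_moves(commands=[{"grip":1,"xyz":[0,0,0.002],"turn":0},{"grip":1,"xyz":[0,0,0.004],"turn":0},{"grip":1,"xyz":[0,0,0.005],"turn":0},{"grip":1,"xyz":[0,0,0.006],"turn":0},{"grip":1,"xyz":[0,0,0.006],"turn":0}])

```text
t: 32.55
tool_pos: [0.5173, -0.0052, 0.139]
tool_rot: [[0.037, -0.999, 0.001], [-0.999, -0.037, -0.0], [0.0, -0.001, -1.0]]
wrist_force: [-3.2, 0.6, 4.1]
opening: 0.0122
gripper_force: 60.0
```

Run:
```python
from h import *
s=robot.sense(); print(s['tool_pos'],s['opening'],s['wrist_force'],s['ft_torque'])
```

```text
[ 0.51727309 -0.0052193   0.13900405] 0.01217297730173717 [-3.1744789   0.55844831  4.09228156] [0.27026704 1.17878649 0.00311132]
```

The cover rests on the thread at the expected height. I'll release it briefly so it settles, then regrip.

Call:
apply_moves(commands=[{"grip":1,"xyz":[0,0.0005,0],"turn":0},{"grip":0.4,"xyz":[0,0.0005,0],"turn":0},{"grip":0.4,"xyz":[0,0.0005,0],"turn":0},{"grip":0.4,"xyz":[0,0.0005,0],"turn":0},{"grip":0.4,"xyz":[0,0.0005,0],"turn":0},{"grip":0.4,"xyz":[0,0.0005,0],"turn":0},{"grip":0.4,"xyz":[0,0.0005,0],"turn":0}])

```text
t: 33.25
tool_pos: [0.5167, -0.0053, 0.1382]
tool_rot: [[0.036, -0.999, 0.0], [-0.999, -0.036, -0.0], [0.0, -0.0, -1.0]]
wrist_force: [0.4, -0.4, 0.3]
opening: 0.0255
gripper_force: 0.0
```

Run:
```python
from h import *
C,im=snap('wrist','cv4.png'); s=robot.sense(); R=np.array(s['tool_rot']); p=np.array(s['tool_pos']); print(p,s['opening'],s['wrist_force'],s['ft_torque'])
g=cv2.cvtColor(im,cv2.COLOR_BGR2GRAY); print([(r,int(g[r,316])) for r in range(160,210,1)])
for r in (234,250): print([(c,int(g[r,c])) for c in list(range(230,250))+list(range(386,404))])
cv2.imwrite('pics/c9.png',cv2.convertScaleAbs(im,alpha=1.5))
```

```text
[ 0.51669783 -0.00526595  0.13824608] 0.02616193765760045 [-0.19046905  0.21332582  0.05806431] [-0.00471325 -0.01243498 -0.02961648]
[(160, 89), (161, 88), (162, 89), (163, 89), (164, 90), (165, 90), (166, 98), (167, 120), (168, 137), (169, 137), (170, 136), (171, 136), (172, 135), (173, 136), (174, 137), (175, 130), (176, 107), (177, 103), (178, 102), (179, 102), (180, 101), (181, 102), (182, 102), (183, 102), (184, 101), (185, 101), (186, 100), (187, 100), (188, 100), (189, 102), (190, 102), (191, 103), (192, 104), (193, 104), (194, 103), (195, 103), (196, 103), (197, 103), (198, 102), (199, 103), (200, 94), (201, 59), (202, 21), (203, 13), (204, 12), (205, 15), (206, 15), (207, 14), (208, 15), (209, 12)]
[(230, 152), (231, 152), (232, 152), (233, 151), (234, 150), (235, 150), (236, 148), (237, 138), (238, 114), (239, 102), (240, 101), (241, 102), (242, 102), (243, 102), (244, 102), (245, 102), (246, 102), (247, 101), (248, 102), (249, 102), (386, 99), (387, 98), (388, 98), (389, 98), (390, 97), (391, 98), (392, 98), (393, 97), (394, 103), (395, 105), (396, 105), (397, 105), (398, 105), (399, 104), (400, 103), (401, 103), (402, 103), (403, 103)]
[(230, 169), (231, 169), (232, 169), (233, 163), (234, 155), (235, 154), (236, 153), (237, 155), (238, 162), (239, 149), (240, 114), (241, 108), (242, 108), (243, 102), (244, 97), (245, 96), (246, 96), (247, 96), (248, 97), (249, 96), (386, 96), (387, 95), (388, 95), (389, 96), (390, 94), (391, 95), (392, 96), (393, 113), (394, 149), (395, 162), (396, 163), (397, 163), (398, 163), (399, 163), (400, 163), (401, 161), (402, 161), (403, 160)]
```

View pics/c9.png

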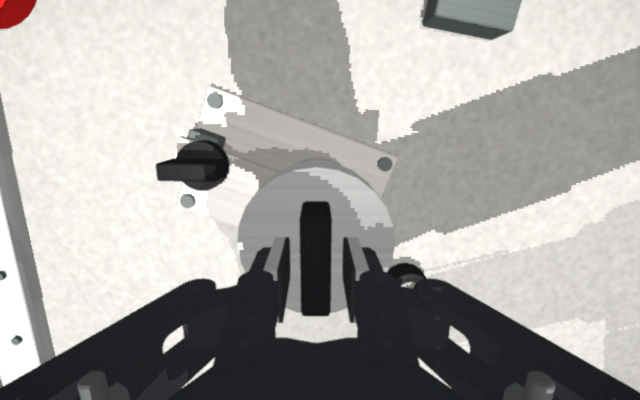

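The cover sits level on the neck with its bar crosswise, and the knob at (200,165) is tight. I'll regrip and turn back counter-clockwise.

Call:
apply_moves(commands=[{"grip":1,"xyz":[0,0,0],"turn":0},{"grip":1,"xyz":[0,0,0],"turn":0},{"grip":1,"xyz":[0,0,0],"turn":0},{"grip":1,"xyz":[0,0,0],"turn":0},{"grip":1,"xyz":[0,0,0],"turn":-6},{"grip":1,"xyz":[0,0,0],"turn":-12},{"grip":1,"xyz":[0,0,0],"turn":-18},{"grip":1,"xyz":[0,0,0],"turn":-24},{"grip":1,"xyz":[0,0,0],"turn":-30},{"grip":1,"xyz":[0,0,0],"turn":-36},{"grip":1,"xyz":[0,0,0],"turn":-42},{"grip":1,"xyz":[0,0,0],"turn":-48},{"grip":1,"xyz":[0,0,0],"turn":-54},{"grip":1,"xyz":[0,0,0],"turn":-58},{"grip":1,"xyz":[0,0,0],"turn":-58}])

```text
t: 34.8
tool_pos: [0.5169, -0.0052, 0.1384]
tool_rot: [[0.867, -0.498, 0.0], [-0.498, -0.867, 0.0], [0.0, -0.0, -1.0]]
wrist_force: [-0.2, -0.2, 1.8]
opening: 0.0122
gripper_force: 62.3
```

Call:
apply_moves(commands=[{"grip":1,"xyz":[0,0,0.001],"turn":-4},{"grip":1,"xyz":[0,0,0.002],"turn":-8},{"grip":1,"xyz":[0,0,0.003],"turn":-11},{"grip":1,"xyz":[0,0,0.004],"turn":-12},{"grip":1,"xyz":[0,0,0.004],"turn":-12}])

```text
t: 35.3
tool_pos: [0.5163, -0.0052, 0.1338]
tool_rot: [[0.951, -0.309, -0.001], [-0.309, -0.951, 0.0], [-0.001, 0.0, -1.0]]
wrist_force: [-0.3, -0.4, -2.9]
opening: 0.0124
gripper_force: 62.0
```

Run:
```python
from h import *
s=robot.sense(); print(s['tool_pos'],s['opening'],s['wrist_force'],s['ft_torque']); plan(.5165,-.0053,.131,-18.3)
```

```text
[ 0.51634884 -0.00524528  0.13377188] 0.012362976924794974 [-0.32091274 -0.40039281 -2.88924714] [ 0.03636994  0.01065094 -0.03039455]
q6 end 72 yaw0 -18.0 xyz [0.0002, 0.0, 0.0028] turn 0.3 rows>= 1
```

The cover is going down into the gap with no resistance. I'll lower it the rest of the way.

Call:
apply_moves(commands=[{"grip":1,"xyz":[0,0,0.002],"turn":0},{"grip":1,"xyz":[0,0,0.003],"turn":0},{"grip":1,"xyz":[0,0,0.004],"turn":0},{"grip":1,"xyz":[0,0,0.004],"turn":0},{"grip":1,"xyz":[0,0,0.004],"turn":0}])

```text
t: 35.8
tool_pos: [0.5166, -0.0053, 0.1306]
tool_rot: [[0.951, -0.308, 0.0], [-0.308, -0.951, -0.0], [0.0, 0.0, -1.0]]
wrist_force: [-2.6, -0.6, 3.0]
opening: 0.0123
gripper_force: 62.5
```

Call:
apply_moves(commands=[{"grip":1,"xyz":[0,0,0],"turn":6},{"grip":1,"xyz":[0,0,0.0003],"turn":12},{"grip":1,"xyz":[0,0,0.0006],"turn":19},{"grip":1,"xyz":[0,0,0.0008],"turn":26},{"grip":1,"xyz":[0,0,0.001],"turn":33},{"grip":1,"xyz":[0,0,0.0013],"turn":40},{"grip":1,"xyz":[0,0,0.0016],"turn":47},{"grip":1,"xyz":[0,0,0.0018],"turn":54},{"grip":1,"xyz":[0,0,0.002],"turn":61},{"grip":1,"xyz":[0,0,0.0023],"turn":68},{"grip":1,"xyz":[0,0,0.0025],"turn":75},{"grip":1,"xyz":[0,0,0.0028],"turn":82},{"grip":1,"xyz":[0,0,0.003],"turn":89},{"grip":1,"xyz":[0,0,0.0032],"turn":96},{"grip":1,"xyz":[0,0,0.0034],"turn":102},{"grip":1,"xyz":[0,0,0.0036],"turn":108},{"grip":1,"xyz":[0,0,0.0036],"turn":108}])

```text
t: 37.5
tool_pos: [0.5162, -0.0055, 0.1272]
tool_rot: [[-0.589, -0.808, -0.001], [-0.808, 0.589, -0.001], [0.001, 0.0, -1.0]]
wrist_force: [-3.6, -0.3, 5.3]
opening: 0.0121
gripper_force: 62.9
```

Run:
```python
from h import *
s=robot.sense(); print(s['tool_pos'],s['opening'],s['wrist_force'],s['ft_torque'],s['q'][5]); plan(.5165,-.0053,.131,-18.3)
```

```text
[ 0.51622592 -0.00553918  0.12723616] 0.012105072916391627 [-3.57651913 -0.30942219  5.2765641 ] [ 0.05937437  1.53451332 -0.10354487] -0.9231399394442035
q6 end 72 yaw0 -126.1 xyz [-0.0004, -0.0001, -0.0038] turn -107.8 rows>= 13
```

Call:
apply_moves(commands=[{"grip":1,"xyz":[0,0,0.0002],"turn":4},{"grip":1,"xyz":[0,0,0.0004],"turn":8},{"grip":1,"xyz":[0,0,0.0005],"turn":12},{"grip":1,"xyz":[0,0,0.0005],"turn":16},{"grip":1,"xyz":[0,0,0.0005],"turn":20},{"grip":1,"xyz":[0,0,0.0005],"turn":20}])

```text
t: 38.1
tool_pos: [0.5161, -0.0055, 0.1273]
tool_rot: [[-0.829, -0.559, -0.0], [-0.559, 0.829, -0.0], [0.001, -0.0, -1.0]]
wrist_force: [-6.8, 1.0, 8.3]
opening: 0.012
gripper_force: 63.3
```

Run:
```python
from h import *
s=robot.sense(); print(s['tool_pos'],s['opening'],s['wrist_force'],s['ft_torque'],s['q'][5]); plan(.5165,-.0053,.131,-18.3)
```

```text
[ 0.51613129 -0.00545099  0.1272662 ] 0.011951349172035608 [-6.78443768  0.98040838  8.33739379] [ 0.3515159   2.20068956 -0.00328411] -1.2710057073148608
q6 end 72 yaw0 -146.0 xyz [-0.0004, -0.0001, -0.0037] turn -127.7 rows>= 15
```

Height stopped falling at 0.1272, so the inner top is on the rim. I'll turn a little further for snugness, then release and back off.

Call:
apply_moves(commands=[{"grip":1,"xyz":[0,0,0],"turn":4},{"grip":1,"xyz":[0,0,0],"turn":8},{"grip":1,"xyz":[0,0,0],"turn":12},{"grip":1,"xyz":[0,0,0],"turn":12}])

```text
t: 38.5
tool_pos: [0.5161, -0.0053, 0.1272]
tool_rot: [[-0.927, -0.375, -0.0], [-0.375, 0.927, -0.0], [0.0, -0.0, -1.0]]
wrist_force: [-6.7, 0.7, 8.8]
opening: 0.0124
gripper_force: 63.4
```

Run:
```python
from h import *
s=robot.sense(); print(s['tool_pos'],s['opening'],s['wrist_force'],s['ft_torque']); plan(.5165,-.0053,.131,-18.3)
```

```text
[ 0.51609722 -0.00531114  0.12723429] 0.012390685884096453 [-6.6875703   0.74007103  8.84772492] [0.49552882 2.31409706 0.12202156]
q6 end 72 yaw0 -158.0 xyz [-0.0004, -0.0001, -0.0038] turn -139.7 rows>= 17
```

Call:
apply_moves(commands=[{"grip":0.4,"xyz":[0,0,0],"turn":0},{"grip":0.4,"xyz":[0,0,0],"turn":0},{"grip":0.2,"xyz":[0,0,0],"turn":0},{"grip":0.2,"xyz":[0,0,0],"turn":0},{"grip":0.2,"xyz":[0,0,-0.02],"turn":0},{"grip":0,"xyz":[0,0,-0.05],"turn":0},{"grip":0,"xyz":[0,0,-0.09],"turn":0},{"grip":0,"xyz":[0,0,-0.13],"turn":0},{"grip":0,"xyz":[0,0,-0.13],"turn":0},{"grip":0,"xyz":[0,0,-0.13],"turn":0},{"grip":0,"xyz":[0,0,-0.13],"turn":0}])

```text
t: 39.6
tool_pos: [0.5162, -0.0052, 0.255]
tool_rot: [[-0.927, -0.376, -0.002], [-0.376, 0.927, -0.0], [0.002, 0.001, -1.0]]
wrist_force: [0.4, -0.2, -0.4]
opening: 0.0427
gripper_force: 0.0
```

Run:
```python
from h import *
C,im=snap('wrist','e1.png'); s=robot.sense(); print(s['tool_pos'],s['wrist_force'])
T,ti=snap('top','e_top.png'); S,si=snap('scene','e_scene.png')
g=cv2.cvtColor(im,cv2.COLOR_BGR2GRAY); g2=g.copy(); g2[245:]=255
k,l,st,ce=cv2.connectedComponentsWithStats((g2<40).astype(np.uint8))
for i in range(1,k):
    if st[i,4]>250:
        ys,xs=np.where(l==i)
        for z in (.141,.0785):
            P=np.array([at(C,x,y,z)[:2]*1000 for x,y in zip(xs,ys)],np.float32); c,sz,a=cv2.minAreaRect(P)
            b=cv2.boxPoints((c,sz,a)); d=max(b[1]-b[0],b[2]-b[1],key=np.linalg.norm)
            print(st[i],z,np.round(c,1),np.round(sz,1),((np.degrees(np.arctan2(d[1],d[0]))+90)%180-90).round(1))
# any stray silver bit on the bench where the bits lay, or near the can
for q in ([.577,.342],[.454,.306],[.576,.19]): locate(T,ti,q)
```

```text
[ 0.51611073 -0.0053135   0.25483962] [ 1.12758712  0.0906052  -0.9635934 ]
[394 114  38  35 559] 0.141 [437.1  45.9] [26.1 30.2] -74.8
[394 114  38  35 559] 0.0785 [432.4  64.2] [32.4 37.6] -74.8
[308 165  16  60 904] 0.141 [514.9  -5.7] [50.8 12.5] 22.4
[308 165  16  60 904] 0.0785 [529.   0.] [63.2 15.5] 22.4
[ 91 184  41  34 964] 0.141 [ 584.1 -164.6] [26.3 35.5] -42.4
[ 91 184  41  34 964] 0.0785 [ 615.  -197.5] [32.7 44.1] -42.4
[251 217  31  28 582] 0.141 [561.  -32.3] [23.3 25.1] -85.6
[251 217  31  28 582] 0.0785 [586.3 -33. ] [28.9 31.2] -85.6
c [583.7 372.6] L 73.8 w 16.2 yaw -1.9
```

Run:
```python
from h import *
T=cal('top'); a=cv2.imread('pics/top0.png').astype(int); b=cv2.imread('pics/e_top.png').astype(int)
u,v=proj(T,[.5837,.3726,.009]).astype(int); print(u,v)
ch="0123456789ABCDEFGHIJKLMNOPQRSTUVWXYZ"
for r in range(v-20,v+22,2): print("".join(ch[min(35,x//7)] for x in b[r,u-25:u+30].mean(1).astype(int)))
S=cal('scene'); si=cv2.imread('pics/e_scene.png'); u,v=proj(S,[.5837,.3726,.009]).astype(int); print(u,v)
for r in range(v-20,v+22,2): print("".join(ch[min(35,x//7)] for x in si[r,u-30:u+30].mean(1).astype(int)))
```

```text
196 216
ADDDDDCCMLLLLLLLLLLLLLLLLMMMLJJJJJKLLLMMMMNNNNNOOOOOOOO
9DCDCDDCFMKLLLLLLLLLLLMMIFJKKKLLLMMMMNNNNNOOOOOOOOOPPPP
8BEDDDDDCNMLLLKLLLLLLLLLFLMMMMMNNNNNOOOOOOOPOPPPPPPPPPP
6AEDEEDCCFMLLLLLLMMMLLKNGNNNNNOOOOOOOPPPPPPPPPPPPQQQQQQ
69ADDDDDDLLLLLLLLLLLLLMOKOOOOOOPOPPPPPPPPPPQQQQQQQQQQQQ
67DDDDDDDFMMLLLLMLLMLLLOHOPPPPPPPPPPPPQQQQQQQQQQQQQQQQQ
66EDDDDDDMMKKLLLLLLLLLJPPLQPPPPPQQQQQQQQQQQQQQQQQQQQQQR
57DDCBBBLMLLMMLLLLLMMLKQQKQQQQQQQQQQQQQQQQQQQQQRRQRRRRR
MMLLMLLLLMMLLLLLLKLLLLMOQIPQQQQQQQQQQQQQQQRRRRRRRRRRRRR
LMLLLKLLLLLLLLKKLLKLLLKKQQFRQQQQQQQQRQRRRRRRRRRRRRRRRRR
LMMMMLLLLLKLLLLLLLLLLMLIQRJQRRRRRRRRRRRRRRRRRRRRRRRRRSR
LLLLMLLLLLLLLLLLLLLLMLLLJRQDSRRRRRRRRRRRRRRRRSRRRSSSSSS
KKKLLLLLLLLKLMMLLLLLLLLLGQRJQRRRRRRRRRRRRSRSSSSSSSSSSSS
LLKLLLKKLLLLKLLLLLMLLLMMMJRRGRSRRRRSSSSSSSSSSSSSSSSSSSS
LLLLLMLLLLLLLMMLLLMLLLLLLIPRNPSSSSSSSSSSSSSSSSSSSSSRQSR
LKLLLLLLMMMLLLLLLMMLLLLLLLJRSLQSSSSSSSSSSSSSSSRRRRRRRRR
LLLLLLMMLLLKKKLLLKLMLLLLLKKKRRKSSSSSSSSSRSRRRRRRRRRRRRR
LMMLKKKLLLMLLKLLMLLLMLKLLLKGQRJPSSRRRRRRRRRRRRRRQQQQQQQ
LLLLLLLLLLLLLLLLLLLLLLLLLLLLKSRLRSRRRRRRRRRQQQQQQQQQQQQ
LLLLLLLLLLLLLLLLLLLLLLLLMMLL
[... 672 characters left out ...]
JJJJJJJJJJJJJJJJJJJJJJJJIFB98
JJJJJJJJJJJJJJJJJJJJJJJJJJJJJJKKJJJJJJJJJJJJJJJJJJJJJJIGC988
JJJKKJJJJJJJJJJJJJJJJJJJJJJJJJJJJJJJJJJJJJJJJJJJJJIHGFECA888
JJJJJJJJJJJJJJJJJJJJJJJJJJJJJJJJJJJJJJJJJJJJJJJJJIFDCCCBBA98
JJJJJJJJJJJJJJJKKJJJJJJJJJJJJJJJJJJJJJJJJJJJJJJJJIGDCCCCCBAA
JJJKJJJJJJJJJJJJJJKJJJJJJJJJJJJJJJJJJJJJJJJJJJJJJJJIGEDCCCCC
JJJKKKKKKKJJJJJJJJJJJJJJJJJJJJJJJJJJJJJJJJJJJJJJJJJJIIHFDCCC
JJJJJJJJJJJJJJJJJJJJJJJJJJJJJJJJJJJJJJJJJJJJJJJJJJJJJJJIGEDC
JJJJJJJJJJJJJJJJJJJJJJJJJJJJJJJJJJJIJJJJJJJJJJJJJJJIJJJJJIHE
JJJJJJJJJJIGEDCCCCCDFHIJJJJJJJJJJJJJJJJJJJJJJJJJJJJJJJJJJJJI
JJJKJJJJIFB88777777789BEGIJJJJJJJJJJJJJJJJJJJJJJJJJJJJJJJJJJ
JJJJJJJIEA87777777777778BEIJJKJJJJJJJJJJJJKJJJJJJJJJJJJJJJJJ
```

It's only the edge of the arm in the top view. The scene view shows bare bench there, so I'm handing in.

```bash
python3 -c "
from h import *
print(robot.finish_job())"
```

```text
the job is handed in; nothing more can be done
None
```

The job is handed in, though the hand-in returned no verdict: the knob is at its stop, all three bits on the bench are standing tip up in the can, and the cover is screwed home; I saw the third bit's tip in only two wrist images.

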